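Put returned pipe fittings back into their stock cartons

ROBOT

A 6-joint arm with a two-finger parallel gripper is mounted at the origin on the work surface. World frame = base frame: x ahead of the robot, y to its left, z up, the work surface at z = 0. Lengths are in m, angles in rad, forces in N, time in s.
With the tool pointing down it reaches from about 0.275 to 0.825 m from the base axis. Payload 4.9 kg.
Tool frame: the origin (TCP) lies between the finger pads; the fingertips stand 19 mm ahead of it and the grasp point (between the pads) is the TCP; z points along the fingers, y is the direction in which the jaws open and shut (so a half turn about z gives the same grasp; the last joint's range is limited). The gripper opens to 85 mm and grips with 20 to 120 N. Pads are 22 mm wide; open, the fingers measure 114 mm over their backs; the gripper's body (76 mm by 85 mm) begins 54 mm behind the grasp point. The pads swing forward as they close: fully open they stand 13 mm farther back than shut.
Start: joints at [-1.451, 0.326, -0.193, 1.052, 0, 1.437], TCP at [0.138, -0.532, 0.228] pointing down, gripper open.
Joint ranges: [-2.65, 2.65], [-0.97, 1.79], [-1.3, 1.35], [-1.93, 2.1], [-1.47, 1.37], [-3.14, 3.14]. Speed limits (rad/s): [2.57, 2.57, 3.14, 3.14, 3.14, 3.14].

INTERFACE

Orientations are given as a unit quaternion [x, y, z, w].
In Python, from bench import bot, camera gives the robot as it stands.
- The arm moves only by the tool jog_arm, never from a script. Its argument "motion" is a list of rows, each a list of 3 entries, a list of its own where there are three numbers: the opening, from 0 (shut) to 1 (fully open), then the shift along the tool's x, y, z in mm, then the turn, a rotation vector about the tool's x, y, z in degrees. In form: [[jaw, [dx, dy, dz], [ax, ay, az]], ...]. A call has 1 to 12 rows; each row is the pose to reach, as a shift and turn from the pose commanded when the call began, along the tool's axes at that moment; what a row does not reach only later rows make up. A row lasts 1/12 s, in which the tool goes at most 41.7 mm and 7.16 degrees, less where a joint would pass 70% of its speed; a pose out of reach is approached as far as the arm can. A call with a gripper value outside its range is refused whole. The fingers move at their own pace and stop on an object; the grip force is fixed at half the most. Time passes only in rows, so rows that repeat a pose let the fingers close. It gives the time, the measured TCP pose, the force and the opening at its end, in the units of the state.
- bot.read_state(): the state, without advancing time (a new reading comes with each control period).
- camera(name): name is "scene" or "top" or "wrist"; returns a dict with "pixels" (480x640x3 uint8, red, green, blue), "fx", "fy", "cx", "cy" (pixels), "eye" and "orientation" of the camera in the world. Camera axes: x right, y up, looking along -z (the intrinsics and any distortion apply to the point x, -y, -z); pixel columns grow to the right and rows downward; lengths in m; the calibration is good to about 2 mm. A picture is of the moment at which its call begins. There is no depth.
- bot.finish_job(): hands the job in, once; it reports no verdict.
The state is a dict: "clock": time; "joints": joint angles; "qvel": joint speeds; "joint_efforts": joint torques, N m; "tool_pos": TCP position; "eef_rot": TCP orientation; "ft_force": force on the tool from outside, world axes, zero at the start; "wrist_torque": the same for the moment, N m; "grip_width": finger opening in m.
Only numpy, scipy, OpenCV 4.12 (cv2) and the standard library are available. Lean on these libraries where they do the work, as an engineer would, in place of code of your own. Each camera call takes 0.05 s, during which the arm holds its last target.

TASK

Put the four returned brass fittings that stand loose on the counter back into stock: stand each one on the floor of the empty cell in the carton that holds fittings of the same kind and size, upright and turned the same way as the two already in that carton. Set them down rather than letting them drop, and leave the roll of thread tape and the wrench where they lie.

Things in the scene. Friction and masses are not known exactly. Their poses are not given: they have to be found in the camera images.
- tee: Loose brass pipe tee, 190 g, standing like the letter T. Level run 58 mm long along x, centre line 29 mm above the underside, round, 27 mm thick, octagonal end bands 33 mm wide in its last 10 mm; overall height 45.5 mm; foot 33 mm across. Same either way round. Origin: centre of underside, z up. Start yaw within 0.85 rad. Grip across the middle of the run (along y).
- elbow: Loose brass 90 degree elbow, 140 g, standing on one mouth like an upside-down L: the level arm points to -x, centre line 29 mm up, mouth at x = -29, 27 mm thick, 33 mm octagonal band in its last 10 mm. Overall height 45.5, footprint x -29 to +16.5, y +-16.5 mm. Origin: underside, on the upright arm's axis. Start yaw within 0.85 rad. Grip across the level arm (along y) at x = -6.
- large_socket: Loose large brass pipe socket (300 g): a short ribbed tube standing on end, 50 mm in diameter, 52 mm high, with a raised band round each end. Origin: centre of the underside, z up. It may be turned any way about z.
- small_socket: Loose small brass pipe socket (100 g): same form as the large one, 33 mm in diameter, 36 mm high. Origin: centre of the underside, z up. It may be turned any way about z.
- carton_tee: Fixed open cardboard carton, 234 (x) by 86 (y) mm, walls 18 mm high, 3 mm board, floor surface at z = 3 mm. Two 17 mm high dividers make three cells in a row along x, 74 by 80 mm inside, centres at x = -77, 0, +77. Origin: centre of underside; -x faces the robot (yaw up to 0.1). Holds two tees, run along x; the EMPTY cell is the middle one, x = 0.
- carton_elbow: Fixed open cardboard carton, 234 (x) by 86 (y) mm, walls 18 mm high, 3 mm board, floor surface at z = 3 mm. Two 17 mm high dividers make three cells in a row along x, 74 by 80 mm inside, centres at x = -77, 0, +77. Origin: centre of underside; -x faces the robot (yaw up to 0.1). Holds two elbows, arm to -x, origin 6 mm to +x of cell centre; the EMPTY cell is at x = -77, nearest the robot.
- carton_large_socket: Fixed open cardboard carton, 234 (x) by 86 (y) mm, walls 18 mm high, 3 mm board, floor surface at z = 3 mm. Two 17 mm high dividers make three cells in a row along x, 74 by 80 mm inside, centres at x = -77, 0, +77. Origin: centre of underside; -x faces the robot (yaw up to 0.1). Holds two large sockets; the EMPTY cell is at x = -77, nearest the robot.
- carton_small_socket: Fixed open cardboard carton, 234 (x) by 86 (y) mm, walls 18 mm high, 3 mm board, floor surface at z = 3 mm. Two 17 mm high dividers make three cells in a row along x, 74 by 80 mm inside, centres at x = -77, 0, +77. Origin: centre of underside; -x faces the robot (yaw up to 0.1). Holds two small sockets; the EMPTY cell is the middle one, x = 0.
- thread_tape: Loose white plastic roll of thread tape, 56 mm in diameter, 15 mm high, lying flat at the left of the work; to be left alone. Origin: centre of the underside.
- wrench: Loose steel wrench, 180 mm long along x, 8 mm high, lying flat at the right of the work; to be left alone. Origin: centre of the underside.
Things that resemble listed ones, but are neither listed nor needed, are in the scene too. Leave any blue or purple look-alike of the carton_small_socket alone.

How it is judged:
By the outcome, as a careful person would: the job done as asked, in the order asked, and still so for the second after the job is handed in, with the robot touching nothing.
It also fails if it takes over 96 s, if anything falls off the work surface, if the arm or the gripper's body presses on something with over 40 N, if the wrist force passes 120 N, or if a joint passes its speed limit or range.

## Working session

There is one attempt and no reset: what is moved stays moved. The work goes in short steps, Python scripts to look and compute and a tool call to move; the robot and the scene stay as the last step left them, time stands still between calls to the robot, and variables do not carry over. Pictures are saved under pics/ and viewed, and the job is handed in when it is done.

Besides the shell and the picture viewer there is one more tool, called after ">>>" as a command line: name --argument value ..., lists and objects as JSON in quotes. jog_arm: Moves the arm, as the interface text tells. Its arguments: {"type":"object","properties":{"motion":{"type":"array"}},"required":["motion"]}

```bash
ls; mkdir -p pics; cat > h.py <<'E'
import numpy as np, cv2
from bench import bot, camera
from scipy.spatial.transform import Rotation as R
def snap(name,fn):
    c=camera(name); cv2.imwrite('pics/'+fn+'.png',c['pixels'][:,:,::-1]); np.save('pics/'+fn+'.npy',c,allow_pickle=True); return c
def load(fn): return np.load('pics/'+fn+'.npy',allow_pickle=True).item()
def ray(c,u,v):
    d=np.array([(u-c['cx'])/c['fx'],-(v-c['cy'])/c['fy'],-1.0]); return np.array(c['eye']),R.from_quat(c['orientation']).apply(d)
def onz(c,u,v,z):
    e,d=ray(c,u,v); return e+d*(z-e[2])/d[2]
def proj(c,p):
    q=R.from_quat(c['orientation']).inv().apply(np.array(p)-c['eye']); return c['cx']+c['fx']*q[0]/-q[2], c['cy']-c['fy']*q[1]/-q[2]
def tri(c1,p1,c2,p2):
    e1,d1=ray(c1,*p1); e2,d2=ray(c2,*p2)
    s=np.linalg.lstsq(np.c_[d1,-d2],e2-e1,rcond=None)[0]; a=e1+s[0]*d1;b=e2+s[1]*d2
    return (a+b)/2,np.linalg.norm(a-b)
E
python3 - <<'E'
from h import *
for n in ['scene','top','wrist']:
    c=snap(n,n+'0'); print({k:v for k,v in c.items() if k!='pixels'})
print(bot.read_state())
E
```

```text
pics
{'fx': 577.4026847543912, 'fy': 577.4026847543912, 'cx': 324.5139161524658, 'cy': 238.52368177072233, 'eye': array([1.25165107, 0.27198432, 0.97542277]), 'orientation': array([0.21139533, 0.29674962, 0.749204  , 0.553123  ])}
{'fx': 464.1666186485932, 'fy': 464.1666186485932, 'cx': 312.3271482981475, 'cy': 243.74357705766002, 'eye': array([ 0.31290335, -0.02822528,  1.24741319]), 'orientation': array([ 0.04394987, -0.03843833, -0.69736883,  0.71433019])}
{'fx': 368.84660617865006, 'fy': 368.84660617865006, 'cx': 314.4387454197571, 'cy': 245.49106100915665, 'eye': array([ 0.20824876, -0.51374561,  0.37302523]), 'orientation': array([-0.11391446,  0.08921275, -0.60539466,  0.78266333])}
{'clock': 0.15, 'joints': array([-1.45118483e+00,  3.26766046e-01, -1.93315910e-01,  1.05199954e+00,
        2.95723381e-05,  1.43662091e+00]), 'qvel': array([-0.00019793, -0.00050403,  0.00395502, -0.00033848, -0.00181599,
       -0.00169095]), 'joint_efforts': array([ 1.11014760e-03, -4.43704140e+01,  2.62665081e+01,  1.04424081e-02,
       -9.18661158e-05,  9.28184036e-07]), 'tool_pos': array([ 0.1380713 , -0.53194978,  0.22700038]), 'eef_rot': array([ 9.91959618e-01,  1.26553160e-01,  1.94650066e-05, -6.42459826e-04]), 'ft_force': array([ 0.13728512, -0.22593888, -1.06485381]), 'wrist_torque': array([-0.00802795,  0.02854435, -0.03420255]), 'grip_width': 0.08537440654657925}
```

View pics/scene0.png

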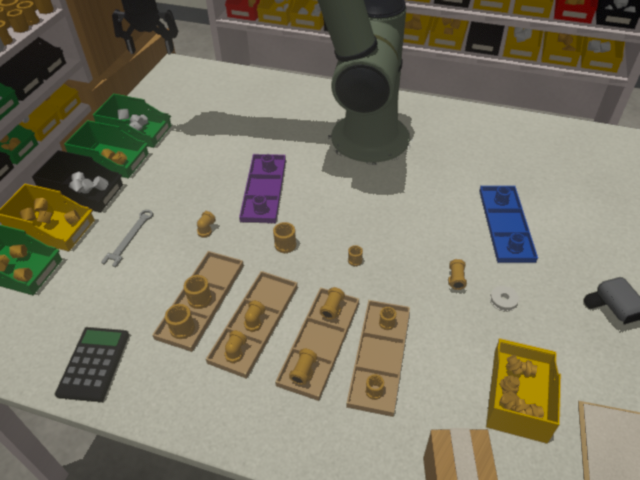

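View pics/top0.png

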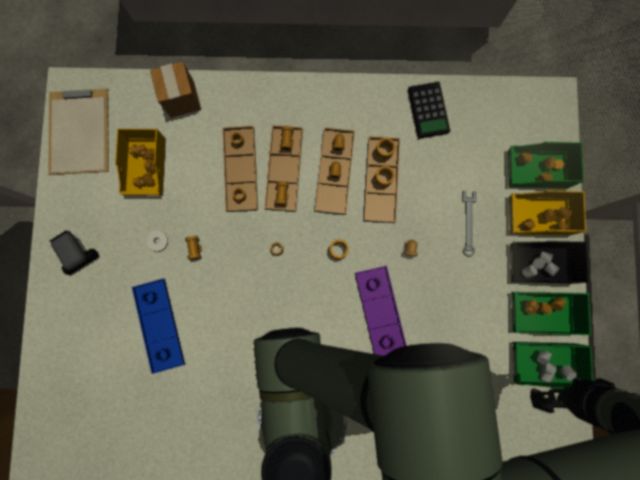

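View pics/wrist0.png

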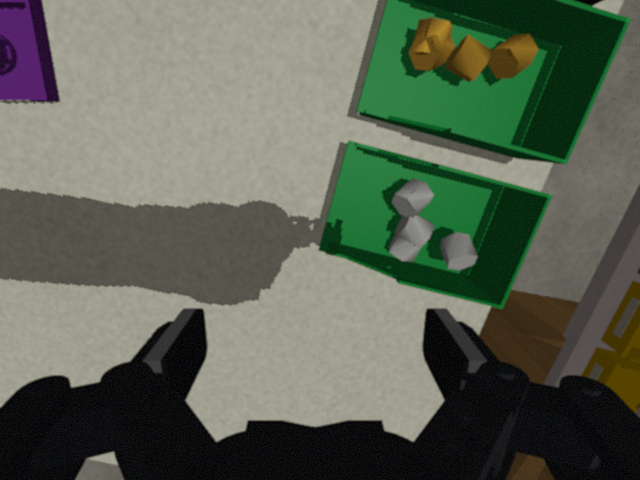

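The top view shows the four brown cartons, left to right: small sockets (238,168), tees (284,168), elbows (334,172) and large sockets (381,180). The loose parts are the tee (193,248), small socket (277,249), large socket (338,249) and elbow (411,248). The blue (158,325) and purple (382,310) trays are look-alikes, so I'll leave them alone. Next I'll enlarge the view and segment it.

```bash
python3 - <<'E'
from h import *
t=load('top0');s=load('scene0')
a=cv2.resize(t['pixels'][115:275,140:440],None,fx=2.6,fy=2.6,interpolation=cv2.INTER_CUBIC)
cv2.imwrite('pics/topcrop.png',a[:,:,::-1])
a=cv2.resize(s['pixels'][190:420,150:530],None,fx=2.1,fy=2.1,interpolation=cv2.INTER_CUBIC)
cv2.imwrite('pics/scenecrop.png',a[:,:,::-1])
for n,c in (('top',t),('scene',s)):
    h=cv2.cvtColor(c['pixels'],cv2.COLOR_RGB2HSV)
    print(n,[h[p[1],p[0]].tolist() for p in ([(193,255),(240,168),(338,260)] if n=='top' else [(458,270),(380,355),(284,235)])])
    m=((h[:,:,0]>8)&(h[:,:,0]<26)&(h[:,:,1]>150)).astype(np.uint8)
    k,l,st,ce=cv2.connectedComponentsWithStats(m)
    for i in range(1,k):
        if st[i,4]>25: print(st[i],ce[i].round(1),onz(c,*ce[i],0.02).round(3))
E
```

```text
top [[19, 208, 141], [17, 128, 138], [25, 58, 84]]
[ 151   62   48   54 1233] [176.6  91.6] [0.873 0.37  0.02 ]
[280 127  14  24 271] [286.6 138.3] [0.745 0.061 0.02 ]
[ 116  129   49   67 2986] [139.9 161.1] [0.672 0.458 0.02 ]
[230 132  14  16 162] [236.7 139.2] [0.74  0.197 0.02 ]
[333 134  12  17 174] [338.4 142.4] [ 0.737 -0.081  0.02 ]
[374 138  22  23 322] [384.5 148.5] [ 0.723 -0.207  0.02 ]
[523 153   9   8  50] [527.1 156.7] [ 0.708 -0.594  0.02 ]
[547 158  17  12 137] [555.3 163.7] [ 0.69  -0.669  0.02 ]
[329 161  13  18 172] [334.9 169.7] [ 0.66  -0.073  0.02 ]
[374 166  21  22 269] [384.  175.8] [ 0.646 -0.206  0.02 ]
[542 173  10   7  56] [546.6 176. ] [ 0.656 -0.645  0.02 ]
[275 181  14  25 275] [281.3 193. ] [0.592 0.07  0.02 ]
[232 187  14  16 129] [238.6 194.3] [0.586 0.185 0.02 ]
[ 510  190   76   45 3113] [548.4 212.6] [ 0.555 -0.646  0.02 ]
[186 237  15  22 231] [193.2 247.4] [0.439 0.3   0.02 ]
[329 240  19  19 127] [338.3 248.9] [ 0.444 -0.086  0.02 ]
[271 243  12  12  39] [276.3 248.8] [0.441 0.079 0.02 ]
[409 242   7  13  77] [411.9 247.8] [ 0.452 -0.282  0.0
[... 1266 characters left out ...]
.02 ]
[452 260  12  21 192] [457.4 270.1] [0.418 0.297 0.02 ]
[ 14 269  13  11 111] [ 19.8 273.8] [ 0.7   -0.598  0.02 ]
[185 275  23  20 121] [197.5 286.3] [ 0.62  -0.217  0.02 ]
[321 288  21  25 264] [332.3 300.2] [0.572 0.064 0.02 ]
[245 301  19  30 296] [252.9 313.8] [ 0.651 -0.079  0.02 ]
[166 304  24  21 141] [179.2 315.8] [ 0.699 -0.219  0.02 ]
[381 309  15  12  54] [387.6 315.6] [0.577 0.182 0.02 ]
[226 331  19  22 255] [234.2 341. ] [ 0.721 -0.089  0.02 ]
[ 487  339   74  104 6044] [524.5 391.1] [0.666 0.455 0.02 ]
[291 349  25  29 376] [303.6 362.8] [0.728 0.055 0.02 ]
[225 353  16   8  49] [231.7 357.7] [ 0.757 -0.079  0.02 ]
[367 375  17  16 105] [374.8 382. ] [0.727 0.193 0.02 ]
```

View pics/topcrop.png

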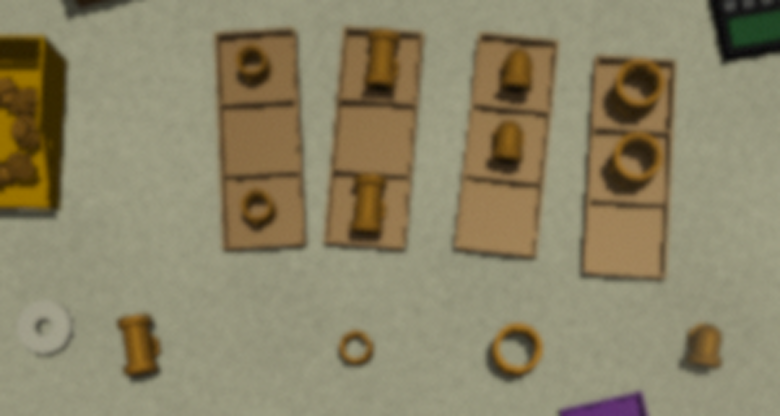

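View pics/scenecrop.png

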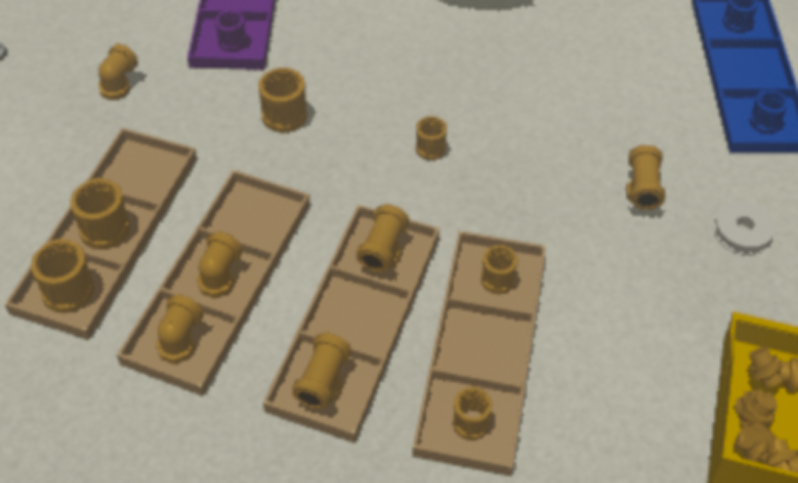

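```bash
cat >> h.py <<'E'
def go(p,yaw,s=None):
    """shift(mm)/turn(deg) in tool axes to reach p with tool down, tool x at yaw"""
    s=s or bot.read_state(); Rc=R.from_quat(s['eef_rot'])
    Rt=R.from_euler('z',yaw)*R.from_quat([1,0,0,0])
    d=Rc.inv().apply(np.array(p)-s['tool_pos'])*1000; w=np.degrees((Rc.inv()*Rt).as_rotvec())
    rows=max(np.linalg.norm(d)/41.7,np.linalg.norm(w)/7.16)
    print('go',d.round(1).tolist(),w.round(2).tolist(),'rows',round(rows,1))
def where():
    s=bot.read_state(); Rc=R.from_quat(s['eef_rot']).as_matrix()
    print('t',s['clock'],'p',s['tool_pos'].round(4),'yaw',round(float(np.arctan2(Rc[1,0],Rc[0,0])),4),'z',Rc[:,2].round(3),'w',round(s['grip_width'],4),'F',s['ft_force'].round(1),'j',s['joints'].round(2))
    return s
E
python3 - <<'E'
from h import *
s=where();c=load('wrist0');Rc=R.from_quat(s['eef_rot'])
print('eye in tool',Rc.inv().apply(c['eye']-s['tool_pos']),'axis in tool',(Rc.inv()*R.from_quat(c['orientation'])).as_matrix().round(3))
go([0.40,0.0,0.36],np.pi)
go([0.40,0.0,0.36],0.4)
E
```

```text
t 0.15 p [ 0.1381 -0.5319  0.227 ] yaw 0.2538 z [-0.     0.001 -1.   ] w 0.0854 F [ 0.1 -0.2 -1.1] j [-1.45  0.33 -0.19  1.05  0.    1.44]
eye in tool [ 0.0725295  -0.00018691 -0.14601014] axis in tool [[ 0.     0.958  0.287]
 [ 1.    -0.     0.   ]
 [ 0.     0.287 -0.958]]
go [387.1, -449.3, -132.4] [0.0, -0.11, -165.46] rows 23.1
go [387.1, -449.3, -132.4] [-0.07, -0.02, -8.38] rows 14.6
```

```bash
python3 - <<'E'
from h import *
go([0.58,-0.10,0.33],np.pi)
E
```

```text
go [536.2, -307.3, -102.5] [0.0, -0.11, -165.46] rows 23.1
```

>>> jog_arm --motion '[[1,[268,-154,-102],[0,0,-83]],[1,[268,-154,-102],[0,0,-83]],[1,[268,-154,-102],[0,0,-83]],[1,[268,-154,-102],[0,0,-83]],[1,[268,-154,-102],[0,0,-83]],[1,[268,-154,-102],[0,0,-83]],[1,[268,-154,-102],[0,0,-83]],[1,[268,-154,-102],[0,0,-83]],[1,[268,-154,-102],[0,0,-83]],[1,[268,-154,-102],[0,0,-83]],[1,[268,-154,-102],[0,0,-83]],[1,[268,-154,-102],[0,0,-83]]]'

```text
clock: 1.15
tool_pos: [0.3591, -0.3155, 0.3294]
eef_rot: [0.657, 0.754, -0.0, -0.0]
ft_force: [0.7, -0.4, 0.3]
grip_width: 0.0854
```

```bash
python3 - <<'E'
from h import *
where()
go([0.58,-0.10,0.33],np.pi)
E
```

```text
t 1.15 p [ 0.3591 -0.3155  0.3294] yaw 1.7089 z [-0.  0. -1.] w 0.0854 F [ 0.7 -0.4  0.3] j [-0.88  0.14 -0.17  1.26 -0.    0.56]
go [183.1, 248.5, -0.6] [-0.0, -0.02, -82.09] rows 11.5
```

>>> jog_arm --motion '[[1,[183,248,0],[0,0,-82]],[1,[183,248,0],[0,0,-82]],[1,[183,248,0],[0,0,-82]],[1,[183,248,0],[0,0,-82]],[1,[183,248,0],[0,0,-82]],[1,[183,248,0],[0,0,-82]],[1,[183,248,0],[0,0,-82]],[1,[183,248,0],[0,0,-82]],[1,[183,248,0],[0,0,-82]],[1,[183,248,0],[0,0,-82]],[1,[183,248,0],[0,0,-82]],[1,[183,248,0],[0,0,-82]]]'

```text
clock: 2.15
tool_pos: [0.5806, -0.1017, 0.329]
eef_rot: [0.001, 1.0, 0.0, -0.001]
ft_force: [0.3, -0.1, 0.6]
grip_width: 0.0851
```

```bash
python3 - <<'E'
from h import *
snap('wrist','w1')
where()
go([0.58,0.08,0.33],np.pi)
E
```

```text
t 2.2 p [ 0.5806 -0.1018  0.3291] yaw 3.1388 z [-0.001  0.    -1.   ] w 0.0852 F [-0.8  0.2 -0.7] j [-0.3   0.36  0.12  1.33  0.   -0.3 ]
go [1.1, 181.8, -0.9] [0.02, -0.06, -0.16] rows 4.4
```

View pics/w1.png

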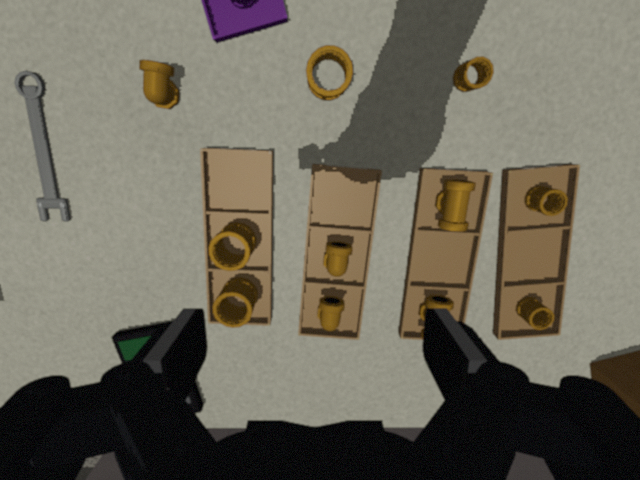

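The wrist view shows the elbow (158,85), large socket (329,73), small socket (473,73) and all four cartons with their empty cells clear. I'll take a second viewpoint 0.24 m to the left, which should also bring the tee into view.

>>> jog_arm --motion '[[1,[0,240,0],[0,0,0]],[1,[0,240,0],[0,0,0]],[1,[0,240,0],[0,0,0]],[1,[0,240,0],[0,0,0]],[1,[0,240,0],[0,0,0]],[1,[0,240,0],[0,0,0]],[1,[0,240,0],[0,0,0]],[1,[0,240,0],[0,0,0]]]'

```text
clock: 2.87
tool_pos: [0.5822, 0.1396, 0.3292]
eef_rot: [0.003, 1.0, -0.0, -0.0]
ft_force: [-0.5, -0.5, -0.1]
grip_width: 0.0855
```

```bash
python3 - <<'E'
from h import *
c=snap('wrist','w2')
where()
for fn in ['w1','w2']:
    c=load(fn); a=cv2.resize(c['pixels'][30:350],None,fx=1.25,fy=1.25,interpolation=cv2.INTER_CUBIC)
    cv2.imwrite(f'pics/{fn}c.png',a[:,:,::-1])
E
```

```text
t 2.9167 p [0.5824 0.1383 0.3292] yaw 3.1341 z [-0.001 -0.001 -1.   ] w 0.0852 F [-0.2 -0.9 -0.3] j [ 0.11  0.38  0.14  1.33 -0.    0.12]
```

View pics/w2.png

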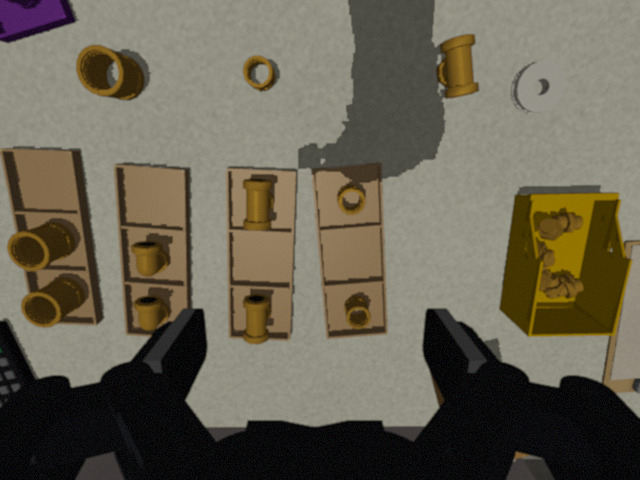

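```bash
python3 - <<'E'
from h import *
c1=load('w1');c2=load('w2')
def crop(c,x0,y0,w,h,f,fn):
    a=cv2.resize(c['pixels'][y0:y0+h,x0:x0+w],None,fx=f,fy=f,interpolation=cv2.INTER_CUBIC)[:,:,::-1].copy()
    for i in range(0,w,10): cv2.putText(a,str(x0+i),(int(i*f),8),0,.3,(255,255,255),1) if i%20==0 else 0; cv2.line(a,(int(i*f),10),(int(i*f),14),(255,255,255),1)
    for i in range(0,h,10): cv2.putText(a,str(y0+i),(0,int(i*f)+3),0,.3,(255,255,255),1) if i%20==0 else 0
    cv2.imwrite('pics/'+fn+'.png',a)
crop(c1,195,140,195,195,4,'c_a'); crop(c1,395,150,195,195,4-1,'c_b')
crop(c2,220,150,175,195,3,'c_d'); crop(c2,0,140,200,195,3,'c_c')
E
cd pics; python3 -c "
import cv2,numpy as np
a=[cv2.imread(f'c_{k}.png') for k in 'abcd']
print([x.shape for x in a])"
```

```text
[(780, 780, 3), (585, 585, 3), (585, 600, 3), (585, 525, 3)]
```

View pics/c_a.png

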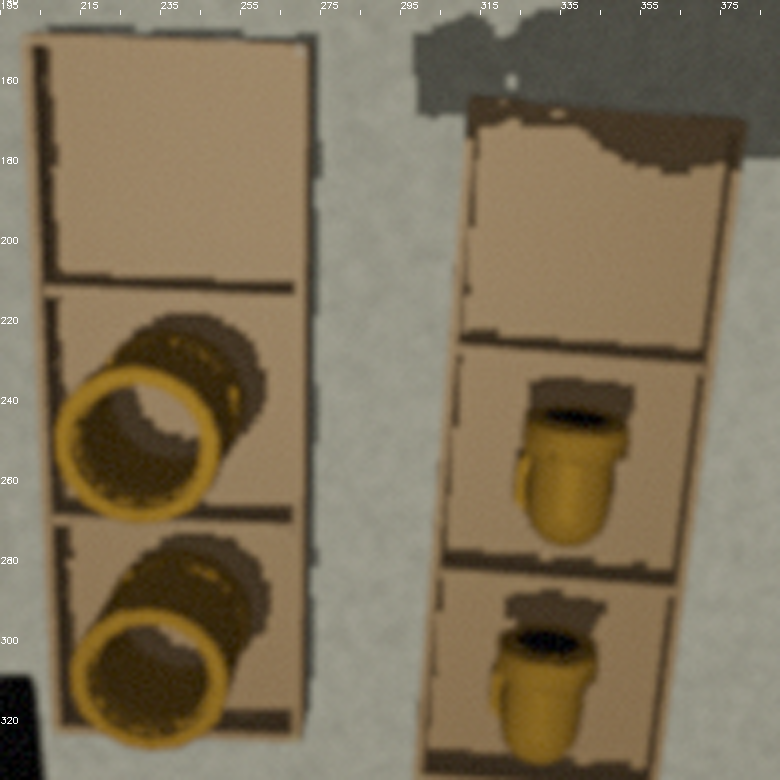

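View pics/c_d.png

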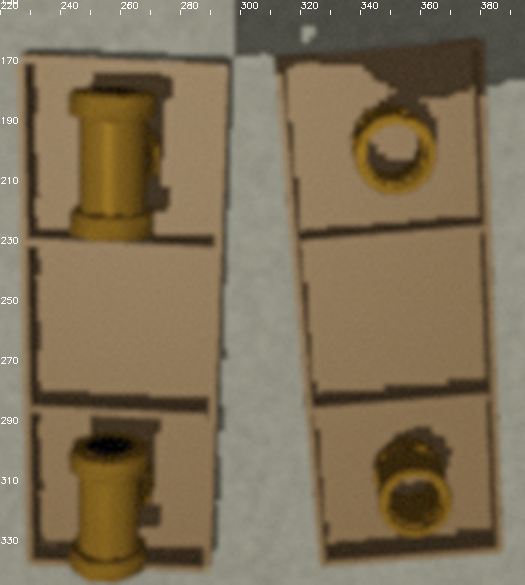

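View pics/c_c.png

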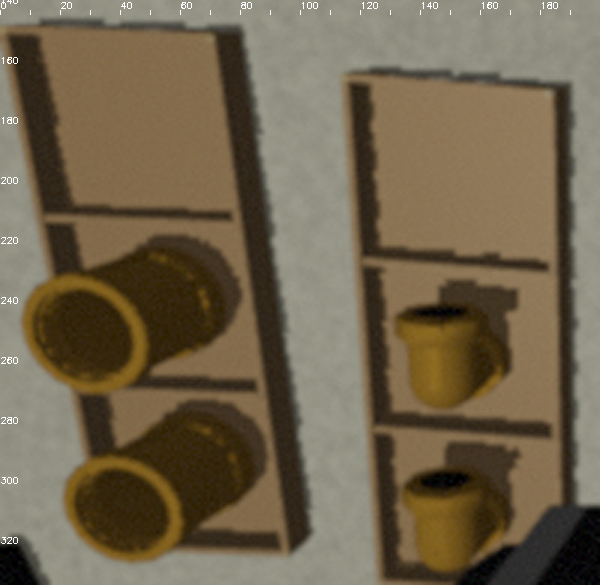

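View pics/c_b.png

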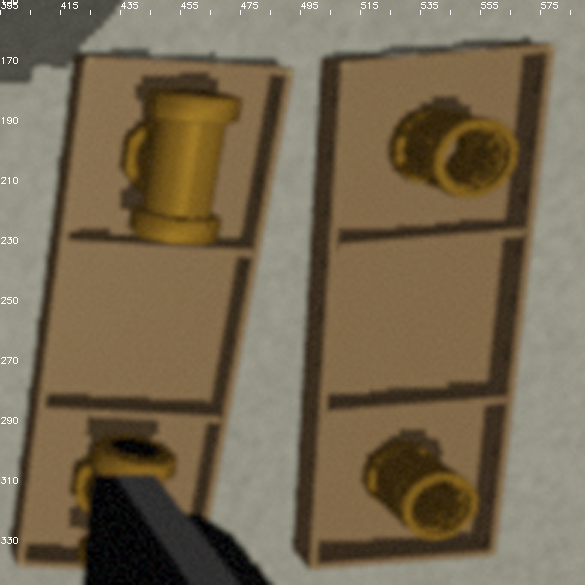

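```bash
cat > cart.py <<'E'
from h import *
c1=load('w1');c2=load('w2')
def f(o,s): return lambda p:(o[0]+(p[0]+.5)/s-.5,o[1]+(p[1]+.5)/s-.5)
A=f((195,140),4);B=f((395,150),3);C=f((0,140),3);D=f((220,150),3)
P={'large':((A,[(25,35),(310,42),(302,735),(57,733)]),(C,[(3,28),(215,32),(290,552),None])),
'elbow':((A,[(468,100),(745,120),(655,775),(420,772)]),(C,[(347,75),(555,85),None,(380,582)])),
'tee':((B,[(82,57),(290,68),None,(15,560)]),(D,[(25,52),(230,60),(208,565),(32,560)])),
'small':((B,[(325,60),(550,45),(495,550),(310,565)]),(D,[(278,57),(482,40),(500,547),(325,562)]))}
L=np.array([[-.117,-.043],[-.117,.043],[.117,.043],[.117,-.043]])
cells={'large':-.077,'elbow':-.077,'tee':0,'small':0}
if __name__=='__main__':
  for k,v in P.items():
    pts={}
    for n,c,(g,ps) in (('w1',c1,v[0]),('w2',c2,v[1])):
        idx=[i for i in range(4) if ps[i]]; W=np.array([onz(c,*g(ps[i]),.018)[:2] for i in idx]); Q=L[idx]
        qm,wm=Q.mean(0),W.mean(0); H=(Q-qm).T@(W-wm); th=np.arctan2(H[0,1]-H[1,0],H[0,0]+H[1,1])
        r=np.array([[np.cos(th),-np.sin(th)],[np.sin(th),np.cos(th)]]); t=wm-r@qm
        print(k,n,'ctr',t.round(4),'yaw',th.round(4),'cell',(t+r@[cells[k],0]).round(4),'res mm',(np.linalg.norm(W-(Q@r.T+t),axis=1)*1000).round(1))
    for i in range(4):
        a,b=v[0][1][i],v[1][1][i]
        if a and b: p,e=tri(c1,v[0][0](a),c2,v[1][0](b)); print('   corner',i,p.round(4),round(e*1000,1))
E
python3 cart.py
```

```text
large w1 ctr [ 0.6385 -0.2   ] yaw -0.0413 cell [ 0.5615 -0.1968] res mm [1.7 0.3 2.5 0.6]
large w2 ctr [ 0.6389 -0.1998] yaw -0.0428 cell [ 0.562  -0.1965] res mm [2.  0.4 2. ]
   corner 0 [ 0.5217 -0.238   0.0166] 0.6
   corner 1 [ 0.5238 -0.1522  0.0181] 0.4
   corner 2 [ 0.7561 -0.1632  0.0167] 0.7
elbow w1 ctr [ 0.6569 -0.0722] yaw -0.0793 cell [ 0.5802 -0.0661] res mm [4.  3.2 6.7 2. ]
elbow w2 ctr [ 0.6595 -0.0702] yaw -0.0855 cell [ 0.5828 -0.0637] res mm [2.2 1.3 1. ]
   corner 0 [ 0.5413 -0.1049  0.0126] 0.4
   corner 1 [ 0.5466 -0.0197  0.0138] 1.3
   corner 3 [ 0.7698 -0.1225  0.019 ] 1.8
tee w1 ctr [0.6637 0.0658] yaw -0.0562 cell [0.6637 0.0658] res mm [1.4 1.4 2.7]
tee w2 ctr [0.6622 0.0691] yaw -0.0586 cell [0.6622 0.0691] res mm [2.4 1.3 3.1 1.8]
   corner 0 [0.5461 0.0323 0.0082] 1.2
   corner 1 [0.5499 0.1174 0.012 ] 2.2
   corner 3 [0.7807 0.0191 0.0098] 0.8
small w1 ctr [0.6595 0.1851] yaw 0.0976 cell [0.6595 0.1851] res mm [2.5 3.4 1.  1.9]
small w2 ctr [0.6593 0.1882] yaw 0.0841 cell [0.6593 0.1882] res mm [1.9 2.4 2.9 2.6]
   corner 0 [0.5487 0.1371 0.0006] 0.1
   corner 1 [0.5414 0.2201 0.0158] 0.6
   corner 2 [0.7701 0.2382 0.0191] 0.0
   corner 3 [0.7818 0.1576 0.0121] 0.2
```

```bash
python3 - <<'E'
from h import *
c1=load('w1');c2=load('w2')
def crop(c,x0,y0,w,h,f,lab):
    a=cv2.resize(c['pixels'][y0:y0+h,x0:x0+w],None,fx=f,fy=f,interpolation=cv2.INTER_CUBIC)[:,:,::-1].copy()
    for i in range(0,w,10): cv2.line(a,(int(i*f),0),(int(i*f),6),(255,255,255),1)
    for i in range(0,h,10): cv2.line(a,(0,int(i*f)),(6,int(i*f)),(255,255,255),1)
    cv2.putText(a,f'{lab} x0={x0} y0={y0}',(10,18),0,.4,(0,0,255),1); return a
L=[crop(c1,130,35,75,80,4,'elb w1'),crop(c1,295,30,75,80,4,'lar w1'),crop(c1,440,35,75,80,4-0,'sml w1'),
crop(c2,70,30,75,80,4,'lar w2'),crop(c2,230,35,75,80,4,'sml w2'),crop(c2,425,25,75,80,4,'tee w2')]
cv2.imwrite('pics/loose.png',cv2.resize(np.vstack([np.hstack(L[:3]),np.hstack(L[3:])]),(800,569)))
for n,c in (('w1',c1),('w2',c2)):
    h=cv2.cvtColor(c['pixels'],cv2.COLOR_RGB2HSV)
    m=((h[:,:,0]>12)&(h[:,:,0]<30)&(h[:,:,1]>145)).astype(np.uint8); m[290:]=0; m[:30]=0
    cs,_=cv2.findContours(m,cv2.RETR_EXTERNAL,cv2.CHAIN_APPROX_NONE)
    for k in cs:
        if cv2.contourArea(k)>150 : 
            e=cv2.fitEllipse(k); print(n,np.round(e[0],1),np.round(e[1],1),round(e[2],1),cv2.boundingRect(k),onz(c,*e[0],.03).round(4))
E
```

```text
w1 [239.6 283.9] [12.8 34.9] 89.9 (223, 277, 34, 13) [ 0.6914 -0.1989  0.03  ]
w1 [336.9 257.2] [25.9 35.8] 13.8 (324, 240, 28, 37) [ 0.6552 -0.0732  0.03  ]
w1 [231.9 246.5] [41.6 52.1] 42.7 (208, 222, 49, 49) [ 0.6406 -0.2056  0.03  ]
w1 [546.2 200.2] [27.6 43.8] 99.9 (525, 185, 44, 31) [0.5828 0.1799 0.03  ]
w1 [454.4 204. ] [34.9 58.4] 8.4 (436, 178, 40, 54) [0.5873 0.0689 0.03  ]
w1 [159.   83.4] [31.9 52.5] 154.9 (140, 61, 39, 47) [ 0.451  -0.2744  0.03  ]
w1 [473.1  73.8] [28.2 42. ] 60.7 (454, 57, 39, 34) [0.4419 0.0743 0.03  ]
w1 [328.9  72. ] [44.4 53.2] 7.9 (307, 46, 46, 54) [ 0.4397 -0.0852  0.03  ]
w2 [ 62.2 284.1] [12.8 43.8] 89.0 (40, 276, 44, 14) [ 0.6918 -0.1889  0.03  ]
w2 [150.  257.8] [32.9 36.9] 117.8 (132, 240, 38, 36) [ 0.6565 -0.07    0.03  ]
w2 [ 40.6 245.7] [42.5 69.2] 72.7 (8, 221, 68, 51) [ 0.6397 -0.2058  0.03  ]
w2 [566.  243.5] [110.8 136.7] 86.3 (503, 193, 129, 97) [0.6404 0.4555 0.03  ]
w2 [350.9 199.2] [26.3 29.6] 160.7 (337, 184, 28, 31) [0.583  0.1838 0.03  ]
w2 [257.7 204.2] [29.8 59.9] 2.1 (242, 179, 32, 51) [0.5884 0.0704 0.03  ]
w2 [258.9  72.7] [27.8 34.7] 148.3 (244, 56, 31, 34) [0.4417 0.0789 0.03  ]
w2 [109.   72.7] [45.9 71.7] 114.1 (77, 46, 67, 53) [ 0.4408 -0.0869  0.03  ]
w2 [457.5  66.4] [38.  65.4] 1.2 (437, 35, 41, 62) [0.4365 0.2979 0.03  ]
```

View pics/loose.png

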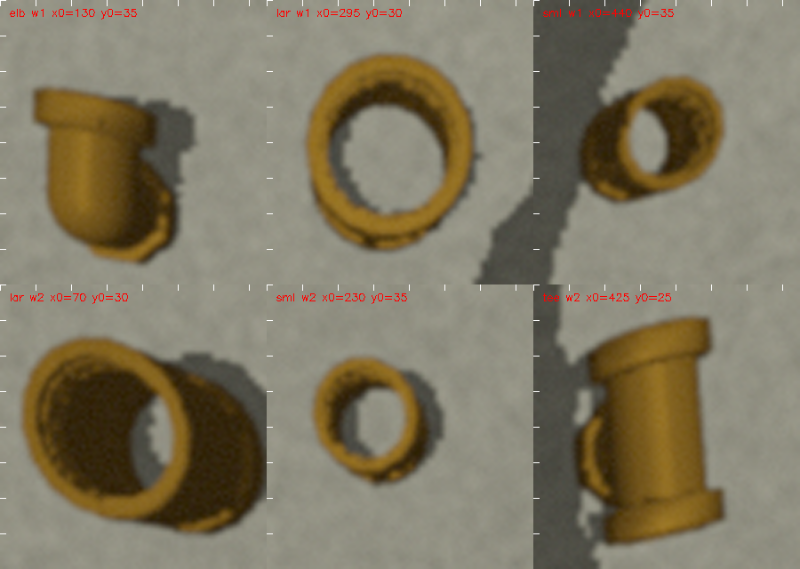

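```bash
python3 - <<'E'
from h import *
c1=load('w1');c2=load('w2')
k=800/900*4
def g(col,row,x0,y0): return lambda U,V:(x0+(U-col*800/3)/k,y0+(V-row*284.5)/k)
lw1=g(1,0,295,30);lw2=g(0,1,70,30);sw1=g(2,0,440,35);sw2=g(1,1,230,35);e=g(0,0,130,35);t=g(2,1,425,25)
print('large top',tri(c1,lw1(390,143),c2,lw2(107,429)), onz(c1,*lw1(390,143),.052),onz(c2,*lw2(107,429),.052))
print('small top',tri(c1,sw1(671.5,133),c2,sw2(367,415)),onz(c1,*sw1(671.5,133),.036),onz(c2,*sw2(367,415),.036))
def seg(c,a,b,z):
    p,q=onz(c,*a,z),onz(c,*b,z); d=q-p; print(' mid',((p+q)/2).round(4),'len',np.linalg.norm(d).round(4),'yaw',np.arctan2(-d[0],d[1]).round(3))
print('elbow');seg(c1,e(37,90),e(155,113),.04);seg(c1,e(37,122),e(153,147),.04)
print('tee')
for a,b in (((590,347),(708,318)),((592,378),(711,352)),((607,513),(722,490)),((607,541),(722,520))): seg(c2,t(*a),t(*b),.04)
E
```

```text
large top (array([ 0.44160185, -0.08517403,  0.05111206]), np.float64(0.0007296632512775897)) [ 0.44137227 -0.08520483  0.052     ] [ 0.44211253 -0.08467332  0.052     ]
small top (array([0.44122349, 0.07882656, 0.03420533]), np.float64(0.00020440354665959842)) [0.44139218 0.07809978 0.036     ] [0.44160408 0.07907784 0.036     ]
elbow
 mid [ 0.4325 -0.2702  0.04  ] len 0.0354 yaw -0.182
 mid [ 0.4417 -0.2716  0.04  ] len 0.0351 yaw -0.202
tee
 mid [0.4114 0.2915 0.04  ] len 0.035 yaw 0.216
 mid [0.4201 0.2932 0.04  ] len 0.0355 yaw 0.193
 mid [0.4578 0.3011 0.04  ] len 0.0352 yaw 0.181
 mid [0.4661 0.302  0.04  ] len 0.0353 yaw 0.166
```

Triangulation puts the tops at 51 mm and 34 mm for the large and small sockets, and 13–19 mm for most of the carton rims. All of that agrees with the text. I'm starting with the small socket.

```bash
python3 - <<'E'
from h import *
where()
go([0.4414,0.0788,0.10],np.pi+.09)
E
```

```text
t 2.9167 p [0.5824 0.1383 0.3292] yaw 3.1341 z [-0.001 -0.001 -1.   ] w 0.0852 F [-0.2 -0.9 -0.3] j [ 0.11  0.38  0.14  1.33 -0.    0.12]
go [140.4, -60.4, 229.4] [-0.03, -0.03, -5.58] rows 6.6
```

>>> jog_arm --motion '[[0.65,[140,-60,229],[0,0,-5.6]],[0.65,[140,-60,229],[0,0,-5.6]],[0.65,[140,-60,229],[0,0,-5.6]],[0.65,[140,-60,229],[0,0,-5.6]],[0.65,[140,-60,229],[0,0,-5.6]],[0.65,[140,-60,229],[0,0,-5.6]],[0.65,[140,-60,229],[0,0,-5.6]],[0.65,[140,-60,229],[0,0,-5.6]],[0.65,[140,-60,229],[0,0,-5.6]],[0.65,[140,-60,229],[0,0,-5.6]]]'

```text
clock: 3.75
tool_pos: [0.4447, 0.0784, 0.1021]
eef_rot: [-0.044, 0.999, -0.0, 0.002]
ft_force: [0.7, 1.4, -0.6]
grip_width: 0.0555
```

```bash
python3 - <<'E'
from h import *
c=snap('wrist','w3')
where()
go([0.4414,0.0788,0.026],np.pi+.09)
for p in ([0.4414,.0788,.036],[0.4414,.0788,0]): print(proj(c,p))
E
```

```text
t 3.8 p [0.4453 0.0787 0.1024] yaw -3.0531 z [ 0.005  0.    -1.   ] w 0.0554 F [ 0.7  0.1 -0.1] j [ 0.01  0.28 -0.62  0.66  0.   -0.08]
go [4.2, 0.5, 76.4] [-0.02, 0.26, -0.09] rows 1.8
(np.float64(315.42241631582243), np.float64(255.59365745652377))
(np.float64(315.3028245007617), np.float64(239.4056243738181))
```

View pics/w3.png

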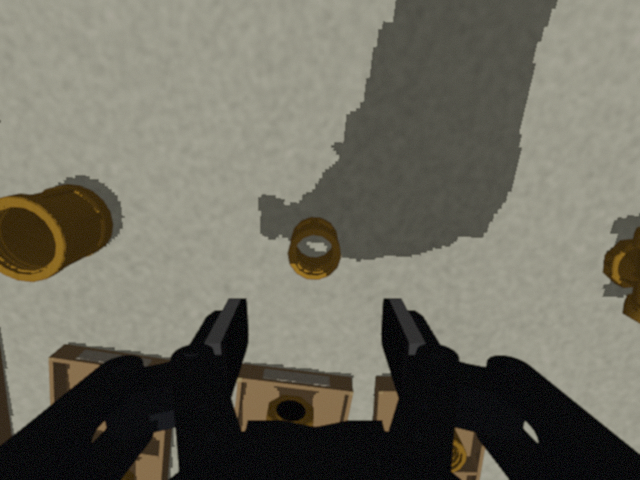

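The small socket (314,259) is centred between the fingers, so I'll descend and grip.

>>> jog_arm --motion '[[0.65,[3,0.5,20],[0,0,0]],[0.65,[4,0.5,40],[0,0,0]],[0.65,[4,0.5,60],[0,0,0]],[0.65,[4,0.5,76],[0,0,0]],[0.65,[4,0.5,76],[0,0,0]],[0.65,[4,0.5,76],[0,0,0]],[0.2,[4,0.5,76],[0,0,0]],[0.2,[4,0.5,76],[0,0,0]],[0.2,[4,0.5,76],[0,0,0]],[0.2,[4,0.5,76],[0,0,0]],[0.2,[4,0.5,76],[0,0,0]],[0.2,[4,0.5,76],[0,0,0]]]'

```text
clock: 4.8
tool_pos: [0.44, 0.0791, 0.0264]
eef_rot: [-0.045, 0.999, -0.0, 0.002]
ft_force: [-0.8, 0.2, 5.9]
grip_width: 0.0296
```

```bash
python3 - <<'E'
from h import *
where()
E
```

```text
t 4.8 p [0.44   0.0791 0.0264] yaw -3.0519 z [ 0.004 -0.    -1.   ] w 0.0296 F [-0.8  0.2  5.9] j [ 0.01  0.4  -0.71  0.46 -0.   -0.08]
```

```bash
python3 - <<'E'
from h import *
go([0.440,0.0791,0.09],np.pi+.09)
go([0.6594,0.1867,0.09],np.pi+.09)
E
```

```text
go [-0.2, -0.1, -63.6] [-0.03, 0.22, -0.02] rows 1.5
go [-228.4, 87.4, -62.8] [-0.03, 0.22, -0.02] rows 6.1
```

>>> jog_arm --motion '[[0.2,[0,0,-15],[0,0,0]],[0.2,[0,0,-40],[0,0,0]],[0.2,[0,0,-63],[0,0,0]],[0.2,[-228,87,-63],[0,0.2,0]],[0.2,[-228,87,-63],[0,0.2,0]],[0.2,[-228,87,-63],[0,0.2,0]],[0.2,[-228,87,-63],[0,0.2,0]],[0.2,[-228,87,-63],[0,0.2,0]],[0.2,[-228,87,-63],[0,0.2,0]],[0.2,[-228,87,-63],[0,0.2,0]],[0.2,[-228,87,-63],[0,0.2,0]],[0.2,[-228,87,-63],[0,0.2,0]]]'

```text
clock: 5.8
tool_pos: [0.6566, 0.1862, 0.0876]
eef_rot: [-0.045, 0.999, -0.0, -0.002]
ft_force: [-0.4, -0.0, -0.6]
grip_width: 0.0296
```

```bash
python3 - <<'E'
from h import *
c=snap('wrist','w4');snap('top','t4');s4=snap('scene','s4')
where()
a=cv2.resize(s4['pixels'][250:430,250:450],None,fx=3,fy=3,interpolation=cv2.INTER_CUBIC)
cv2.imwrite('pics/s4c.png',a[:,:,::-1])
go([0.6594,0.1867,0.0294],np.pi+.09)
E
```

```text
t 5.95 p [0.6563 0.1857 0.0881] yaw -3.0523 z [-0.004 -0.    -1.   ] w 0.0289 F [-0.3 -0.6 -0.2] j [0.17 0.68 0.02 0.91 0.   0.08]
go [-3.4, 0.7, 58.7] [-0.0, -0.24, -0.04] rows 1.4
```

View pics/w4.png

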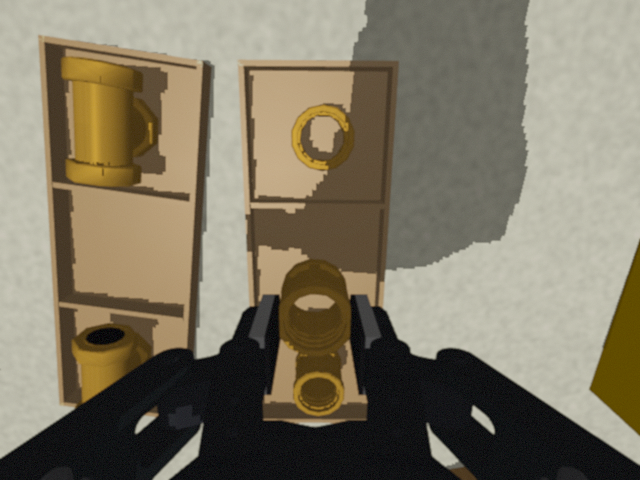

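View pics/s4c.png

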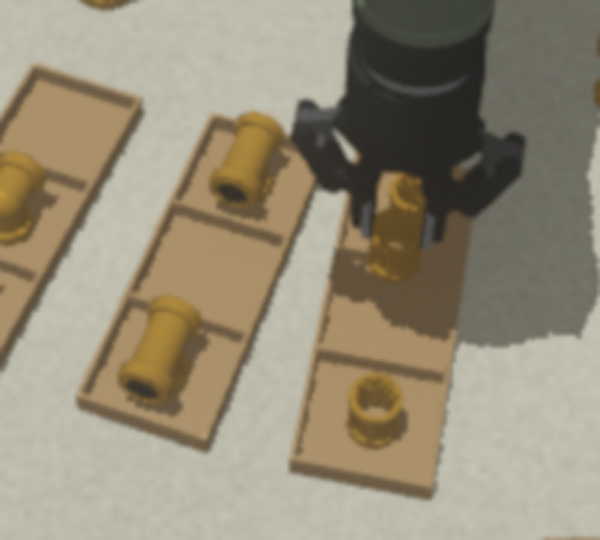

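The socket is held upright above the middle cell, between its two fittings at (322,137) and (320,390). I'll refine the cell position from this closer view.

```bash
python3 - <<'E'
from h import *
c=load('w4')
for n,p,z in (('NL',(239,62),.018),('NR',(397,61),.018),('FL',(264,419),.018),('FR',(366,418),.018),('ring near',(322,137),.039),('ring far',(319,393),.039)): print(n,onz(c,*p,z).round(4))
a,b=[onz(c,*p,.018) for p in((239,62),(397,61))]
m=(a+b)/2;d=(b-a)[:2];u=np.array([d[1],-d[0]])/np.hypot(*d);print('ctr',m[:2]+.117*u,np.arctan2(u[1],u[0]),np.hypot(*d))
t=load('w2')
E
```

```text
NL [0.5497 0.1363 0.018 ]
NR [0.5416 0.22   0.018 ]
FL [0.778  0.1614 0.018 ]
FR [0.7707 0.2331 0.018 ]
ring near [0.584  0.1836 0.039 ]
ring far [0.7366 0.1963 0.039 ]
ctr [0.66212934 0.18931293] 0.09565182886332554 0.08414983324260743
```

>>> jog_arm --motion '[[0.2,[-4,3,15],[0,-0.2,0]],[0.2,[-4,3,30],[0,-0.2,0]],[0.2,[-4,3,42],[0,-0.2,0]],[0.2,[-4,3,50],[0,-0.2,0]],[0.2,[-4,3,54],[0,-0.2,0]],[0.2,[-4,3,57],[0,-0.2,0]],[0.2,[-4,3,57],[0,-0.2,0]],[0.2,[-4,3,57],[0,-0.2,0]]]'

```text
clock: 6.62
tool_pos: [0.6613, 0.1896, 0.0311]
eef_rot: [-0.045, 0.999, 0.0, 0.0]
ft_force: [0.6, 0.2, -1.2]
grip_width: 0.0294
```

```bash
python3 - <<'E'
from h import *
where()
E
```

```text
t 6.6167 p [0.6613 0.1896 0.0311] yaw -3.052 z [ 0.001  0.    -1.   ] w 0.0294 F [ 0.6  0.2 -1.2] j [ 0.17  0.74 -0.02  0.81  0.    0.08]
```

>>> jog_arm --motion '[[0.2,[0,0,1],[0,0,0]],[0.2,[0,0,1.8],[0,0,0]],[0.2,[0,0,1.8],[0,0,0]],[0.2,[0,0,1.8],[0,0,0]]]'

```text
clock: 6.95
tool_pos: [0.6615, 0.1897, 0.0296]
eef_rot: [-0.045, 0.999, 0.0, 0.001]
ft_force: [-0.1, -0.4, 2.5]
grip_width: 0.0293
```

```bash
python3 - <<'E'
from h import *
where()
E
```

```text
t 6.95 p [0.6615 0.1897 0.0296] yaw -3.0518 z [ 0.001  0.    -1.   ] w 0.0293 F [-0.1 -0.4  2.5] j [ 0.17  0.74 -0.02  0.8  -0.    0.08]
```

Contact force reads +2.5 N, so the socket is on the floor of the cell. I'll open partially and rise.

>>> jog_arm --motion '[[0.5,[0,0,0],[0,0,0]],[0.5,[0,0,0],[0,0,0]],[0.5,[0,0,0],[0,0,0]],[0.5,[0,0,0],[0,0,0]],[0.5,[0,0,-10],[0,0,0]],[0.5,[0,0,-30],[0,0,0]],[0.5,[0,0,-60],[0,0,0]],[0.5,[0,0,-90],[0,0,0]],[0.5,[0,0,-90],[0,0,0]]]'

```text
clock: 7.7
tool_pos: [0.665, 0.1904, 0.1265]
eef_rot: [-0.045, 0.999, 0.001, 0.005]
ft_force: [1.9, 0.5, 2.4]
grip_width: 0.0426
```

```bash
python3 - <<'E'
from h import *
c=snap('wrist','w5')
where()
go([0.4388,0.2968,0.11],np.pi+.195)
E
```

```text
t 7.75 p [0.664  0.1902 0.1239] yaw -3.0517 z [ 0.008  0.001 -1.   ] w 0.0428 F [ 1.2 -0.5 -0.7] j [0.17 0.65 0.07 0.98 0.   0.08]
go [214.8, 126.4, 12.2] [0.02, 0.48, -6.02] rows 6.0
```

View pics/w5.png

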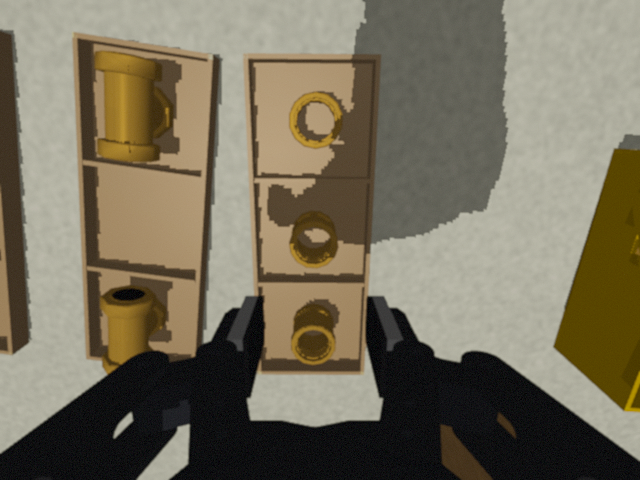

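The small socket stands upright in the middle of its cell at (314,240). The tee is next.

>>> jog_arm --motion '[[0.65,[215,126,12],[0,0.4,-6]],[0.65,[215,126,12],[0,0.4,-6]],[0.65,[215,126,12],[0,0.4,-6]],[0.65,[215,126,12],[0,0.4,-6]],[0.65,[215,126,12],[0,0.4,-6]],[0.65,[215,126,12],[0,0.4,-6]],[0.65,[215,126,12],[0,0.4,-6]],[0.65,[215,126,12],[0,0.4,-6]],[0.65,[215,126,12],[0,0.4,-6]]]'

```text
clock: 8.5
tool_pos: [0.4359, 0.296, 0.107]
eef_rot: [-0.097, 0.995, -0.0, -0.003]
ft_force: [0.0, -0.6, -0.4]
grip_width: 0.0556
```

```bash
python3 - <<'E'
from h import *
c=snap('wrist','w6')
where()
go([0.4388,0.2968,0.031],np.pi+.195)
E
```

```text
t 8.55 p [0.4367 0.2958 0.107 ] yaw -2.9477 z [-0.006 -0.001 -1.   ] w 0.0552 F [-0.   0.1  0.5] j [ 0.45  0.4  -0.42  0.76  0.    0.26]
go [-2.7, 0.5, 76.0] [0.02, -0.33, -0.06] rows 1.8
```

View pics/w6.png

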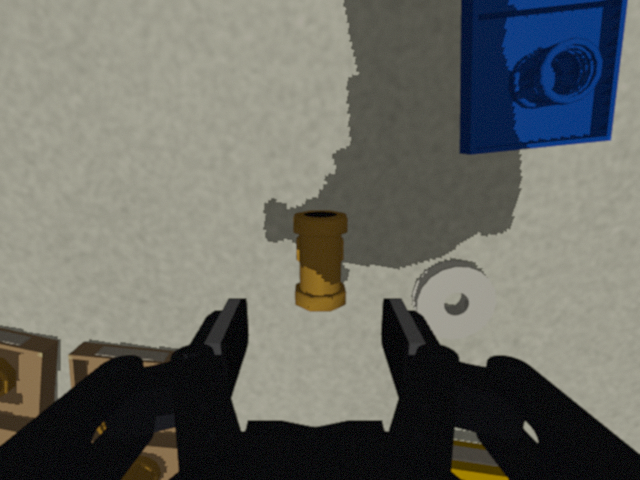

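```bash
python3 - <<'E'
from h import *
c=load('w6')
s=bot.read_state();Rc=R.from_quat(s['eef_rot'])
for z in(.04,.0455):
  p=[onz(c,*q,z) for q in((320,235),(320.5,285))]; m=sum(p)/2; print(m,np.linalg.norm(p[0]-p[1]),Rc.inv().apply(m-s['tool_pos'])*1000)
print(Rc.inv().apply(onz(c,*(415,300),.015)-s['tool_pos'])*1000)
E
```

```text
[0.43478986 0.29958721 0.04      ] 0.03212716488903796 [ 0.74350717  4.04526536 66.98494168]
[0.43300096 0.29913875 0.0455    ] 0.03129959427308032 [ 2.6166205   3.95199453 61.49549538]
[-36.98714068  71.29327668  91.79534225]
```

```bash
python3 - <<'E'
from h import *
c=load('w6')
s=bot.read_state();Rc=R.from_quat(s['eef_rot'])
for q in ((320,235),(320.5,285),(320.5,309),(320,212)): print(q,Rc.inv().apply(onz(c,*q,.0455)-s['tool_pos'])*1000)
g=cv2.resize(c['pixels'][200:320,280:360],None,fx=5,fy=5,interpolation=cv2.INTER_CUBIC);cv2.imwrite('pics/w6c.png',g[:,:,::-1])
E
```

```text
(320, 235) [18.264395    3.7167036  61.58461244]
(320.5, 285) [-13.031154     4.18728546  61.40637832]
(320.5, 309) [-28.97394001   4.27865736  61.31552577]
(320, 212) [31.85474374  3.64394954 61.66206116]
```

View pics/w6c.png

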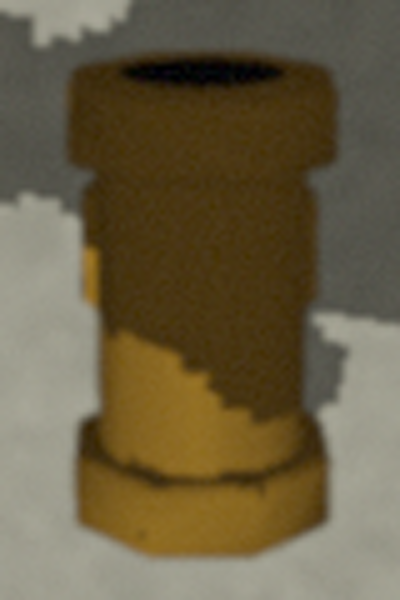

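The tee's far end is at −29 mm and its near band edge at +18 mm, so it's centred along x and about 4 mm to the right.

>>> jog_arm --motion '[[0.65,[0,4,20],[0,-0.3,0]],[0.65,[0,4,40],[0,-0.3,0]],[0.65,[0,4,60],[0,-0.3,0]],[0.65,[0,4,74],[0,-0.3,0]],[0.65,[0,4,74],[0,-0.3,0]],[0.65,[0,4,74],[0,-0.3,0]],[0.1,[0,4,74],[0,-0.3,0]],[0.1,[0,4,74],[0,-0.3,0]],[0.1,[0,4,74],[0,-0.3,0]],[0.1,[0,4,74],[0,-0.3,0]],[0.1,[0,4,74],[0,-0.3,0]],[0.1,[0,4,74],[0,-0.3,0]]]'

```text
clock: 9.55
tool_pos: [0.4372, 0.3011, 0.0377]
eef_rot: [-0.097, 0.995, 0.001, 0.003]
ft_force: [-6.1, -3.1, 32.3]
grip_width: 0.0084
```

```bash
python3 - <<'E'
from h import *
where()
s=bot.read_state()
go([*s['tool_pos'][:2],0.11],np.pi-.057)
go([0.6625,0.068,0.11],np.pi-.057)
E
```

```text
t 9.55 p [0.4372 0.3011 0.0377] yaw -2.9471 z [ 0.005  0.003 -1.   ] w 0.0084 F [-6.1 -3.1 32.3] j [ 0.46  0.49 -0.49  0.58  0.    0.27]
go [-0.4, 0.1, -72.3] [0.15, 0.3, 14.41] rows 2.0
go [-176.4, -272.1, -71.8] [0.15, 0.3, 14.41] rows 8.0
```

The width reads 8.4 mm and the vertical force is 32 N, so something went wrong. I'm looking before doing anything else.

```bash
python3 - <<'E'
from h import *
c=snap('wrist','w7');s=snap('scene','s7');where()
a=cv2.resize(s['pixels'][200:320,380:540],None,fx=5,fy=5,interpolation=cv2.INTER_CUBIC);cv2.imwrite('pics/s7c.png',a[:,:,::-1])
E
```

```text
t 9.65 p [0.4372 0.3011 0.0378] yaw -2.947 z [ 0.005  0.003 -1.   ] w 0.009 F [-5.4 -2.7 32.4] j [ 0.46  0.49 -0.49  0.58  0.    0.27]
```

View pics/w7.png

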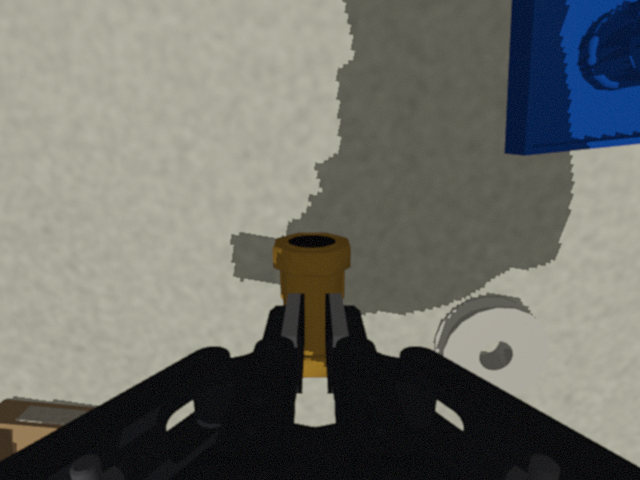

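View pics/s7c.png

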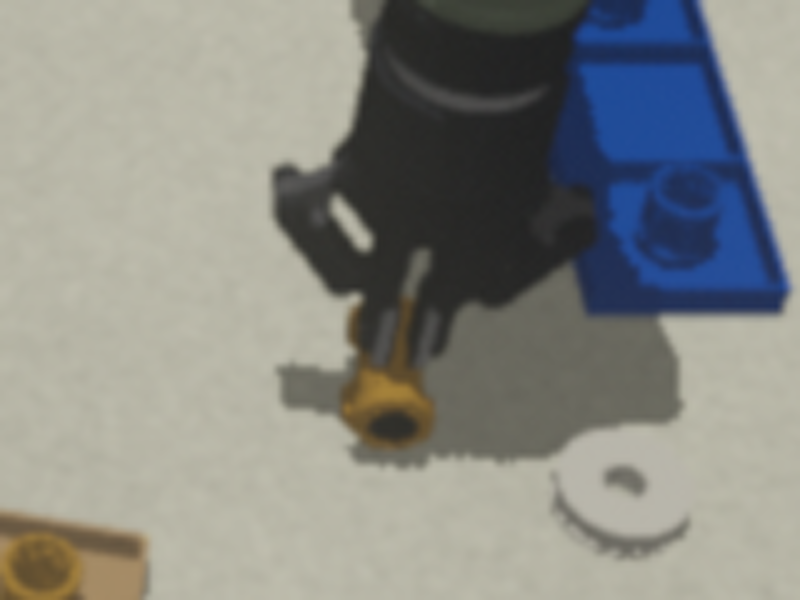

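The fingers have closed on top of the tee rather than around it. I'll lift straight off and look.

>>> jog_arm --motion '[[0.1,[0,0,-20],[0,0,0]],[0.1,[0,0,-50],[0,0,0]],[0.65,[0,0,-80],[0,0,0]],[0.65,[0,0,-80],[0,0,0]],[0.65,[0,0,-80],[0,0,0]],[0.65,[0,0,-80],[0,0,0]],[0.65,[0,0,-80],[0,0,0]]]'

```text
clock: 10.23
tool_pos: [0.4335, 0.2993, 0.1119]
eef_rot: [-0.097, 0.995, -0.0, -0.002]
ft_force: [0.1, 0.2, 0.0]
grip_width: 0.0558
```

```bash
python3 - <<'E'
from h import *
c=snap('wrist','w8');where();s=snap('scene','s8')
a=cv2.resize(s['pixels'][220:320,400:520],None,fx=5,fy=5,interpolation=cv2.INTER_CUBIC);b=cv2.resize(c['pixels'][190:370,210:410],None,fx=3,fy=3,interpolation=cv2.INTER_CUBIC)
o=np.zeros((540,1200,3),np.uint8);o[:500,:600]=a;o[:540,600:]=b;cv2.imwrite('pics/w8c.png',cv2.resize(o,(800,360))[:,:,::-1])
E
```

```text
t 10.2833 p [0.4334 0.2992 0.1117] yaw -2.9472 z [-0.004 -0.001 -1.   ] w 0.0557 F [ 0.1 -0.5 -1. ] j [ 0.46  0.4  -0.41  0.76  0.    0.27]
```

View pics/w8c.png

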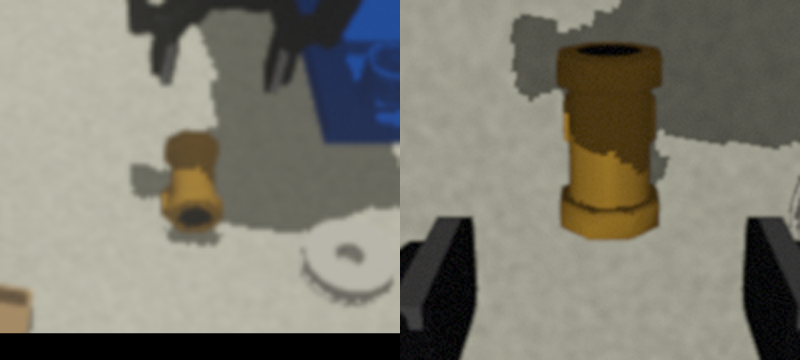

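The tee is still standing where it was. I need the fingertips' true offset from the TCP, so I'll check it against the views I already have.

```bash
python3 - <<'E'
from h import *
s=load('s4')
for z in (.02,.04,.05,.06,.07,.08,.09,.1): print(z,np.round(proj(s,[.6563,.1857,z]),1))
a=cv2.resize(s['pixels'][280:360,340:430],None,fx=8,fy=7,interpolation=cv2.INTER_CUBIC);cv2.imwrite('pics/s4d.png',a[:,:,::-1])
s8=load('s8');print('s8 TCP');
for z in (.08,.09,.1,.11,.12,.13): print(z,np.round(proj(s8,[.4334,.2992,z]),1))
a=cv2.resize(s8['pixels'][190:290,400:520],None,fx=6,fy=6,interpolation=cv2.INTER_CUBIC);cv2.imwrite('pics/s8d.png',a[:,:,::-1])
E
```

```text
0.02 [380.2 349. ]
0.04 [380.9 343.3]
0.05 [381.2 340.4]
0.06 [381.5 337.4]
0.07 [381.8 334.5]
0.08 [382.2 331.4]
0.09 [382.5 328.3]
0.1 [382.8 325.2]
s8 TCP
0.08 [461.9 257. ]
0.09 [462.7 253.8]
0.1 [463.5 250.5]
0.11 [464.4 247.2]
0.12 [465.2 243.9]
0.13 [466.  240.5]
```

View pics/s4d.png

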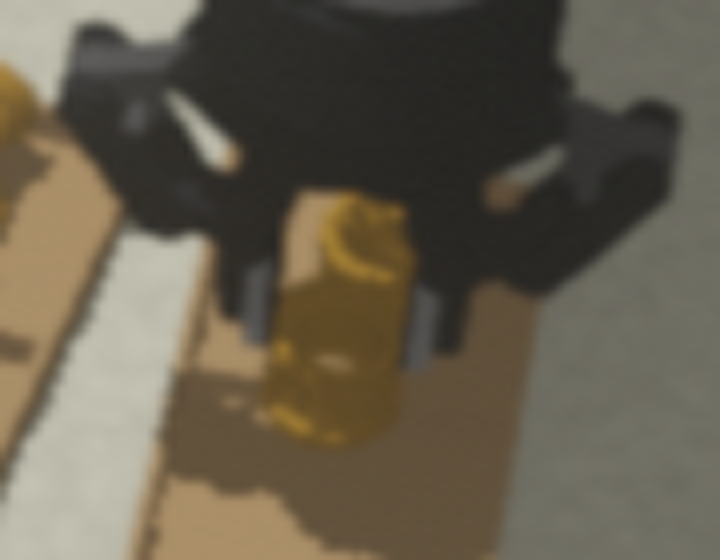

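View pics/s8d.png

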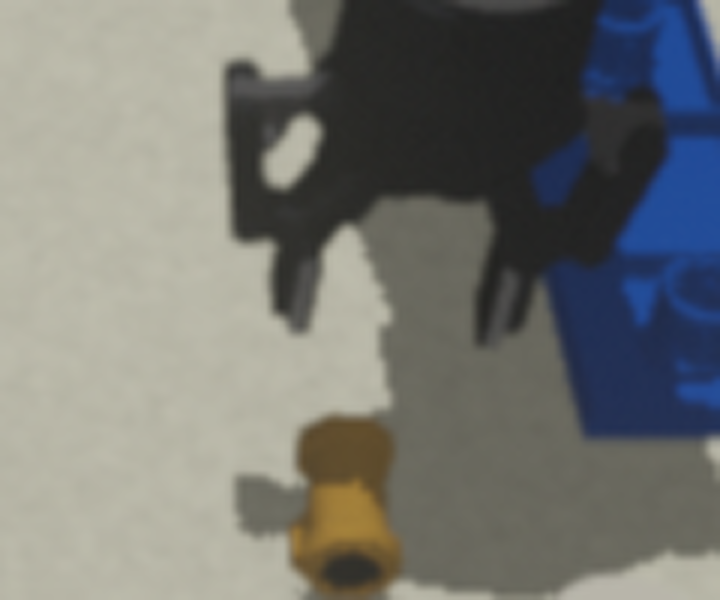

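The scene views show the tips reach much less far ahead of the TCP than assumed. The tee is still centred at column 315, so I'll go about 15 mm deeper and check before closing.

>>> jog_arm --motion '[[0.65,[0,0,25],[0,0,0]],[0.65,[0,0,50],[0,0,0]],[0.65,[0,0,70],[0,0,0]],[0.65,[0,0,85],[0,0,0]],[0.65,[0,0,93],[0,0,0]],[0.65,[0,0,93],[0,0,0]],[0.65,[0,0,93],[0,0,0]]]'

```text
clock: 10.92
tool_pos: [0.4338, 0.2995, 0.0193]
eef_rot: [-0.097, 0.995, -0.0, -0.002]
ft_force: [0.1, -0.3, -0.6]
grip_width: 0.0553
```

```bash
python3 - <<'E'
from h import *
where();s=snap('scene','s9')
a=cv2.resize(s['pixels'][210:310,400:520],None,fx=6,fy=6,interpolation=cv2.INTER_CUBIC);cv2.imwrite('pics/s9c.png',a[:,:,::-1])
E
```

```text
t 10.9167 p [0.4338 0.2995 0.0193] yaw -2.9471 z [-0.003 -0.001 -1.   ] w 0.0553 F [ 0.1 -0.3 -0.6] j [ 0.46  0.52 -0.5   0.55  0.    0.27]
```

View pics/s9c.png

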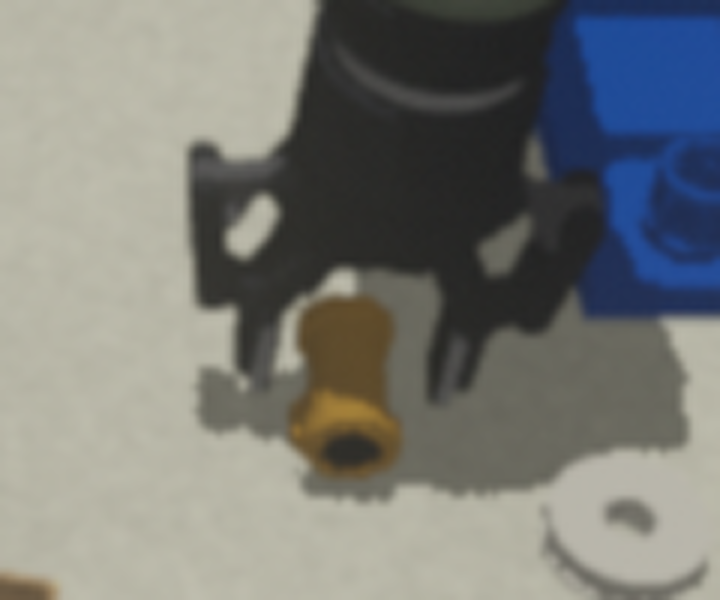

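The tips straddle the run and are still well above the table. I'll go 6 mm deeper, then close.

>>> jog_arm --motion '[[0.65,[0,0,5],[0,0,0]],[0.65,[0,0,5],[0,0,0]],[0.2,[0,0,5],[0,0,0]],[0.2,[0,0,5],[0,0,0]],[0.2,[0,0,5],[0,0,0]],[0.2,[0,0,5],[0,0,0]],[0.2,[0,0,5],[0,0,0]]]'

```text
clock: 11.55
tool_pos: [0.4345, 0.2998, 0.0155]
eef_rot: [-0.097, 0.995, 0.0, -0.0]
ft_force: [-1.3, -1.1, 5.3]
grip_width: 0.025
```

```bash
python3 - <<'E'
from h import *
where();s=snap('scene','s10')
a=cv2.resize(s['pixels'][210:310,400:520],None,fx=6,fy=6,interpolation=cv2.INTER_CUBIC);cv2.imwrite('pics/s10c.png',a[:,:,::-1])
E
```

```text
t 11.55 p [0.4345 0.2998 0.0155] yaw -2.9472 z [-0.001  0.    -1.   ] w 0.025 F [-1.3 -1.1  5.3] j [ 0.46  0.53 -0.5   0.54  0.    0.27]
```

View pics/s10c.png

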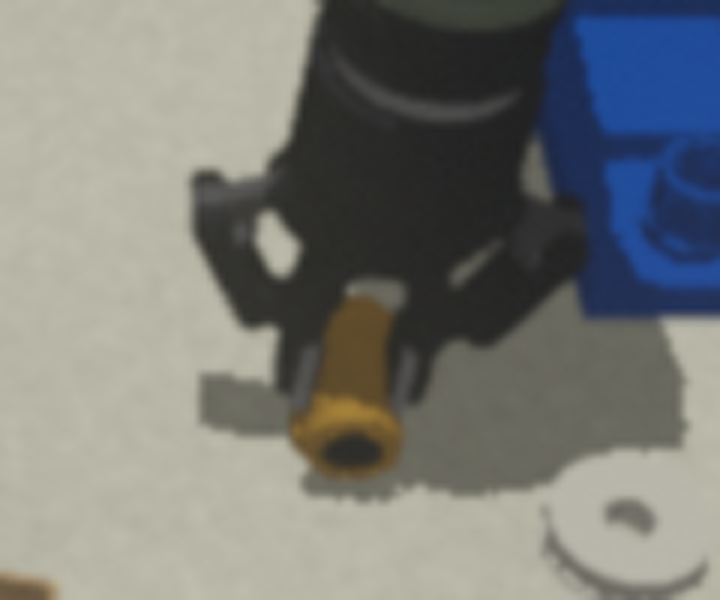

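The tee is gripped at 25 mm. Lifting and carrying it to the middle cell of the tee carton.

```bash
python3 - <<'E'
from h import *
go([0.6635,0.0667,0.09],np.pi-.057)
E
```

```text
go [-179.5, -272.9, -74.8] [0.02, -0.05, 14.41] rows 8.0
```

>>> jog_arm --motion '[[0.2,[0,0,-15],[0,0,0]],[0.2,[0,0,-45],[0,0,0]],[0.2,[0,0,-75],[0,0,0]],[0.2,[-180,-273,-75],[0,0,14.4]],[0.2,[-180,-273,-75],[0,0,14.4]],[0.2,[-180,-273,-75],[0,0,14.4]],[0.2,[-180,-273,-75],[0,0,14.4]],[0.2,[-180,-273,-75],[0,0,14.4]],[0.2,[-180,-273,-75],[0,0,14.4]],[0.2,[-180,-273,-75],[0,0,14.4]],[0.2,[-180,-273,-75],[0,0,14.4]],[0.2,[-180,-273,-75],[0,0,14.4]]]'

```text
clock: 12.6
tool_pos: [0.6686, 0.0605, 0.089]
eef_rot: [0.032, 0.999, -0.001, 0.001]
ft_force: [0.9, 0.7, -1.7]
grip_width: 0.0252
```

```bash
python3 - <<'E'
from h import *
c=snap('wrist','w11');where();s=snap('scene','s11')
a=cv2.resize(s['pixels'][270:410,240:400],None,fx=4,fy=4,interpolation=cv2.INTER_CUBIC);cv2.imwrite('pics/s11c.png',a[:,:,::-1])
go([0.6635,0.0667,0.02],np.pi-.057)
E
```

```text
t 12.65 p [0.6658 0.0633 0.0886] yaw 3.0799 z [-0.001 -0.    -1.   ] w 0.0253 F [-0.7  0.6 -2.6] j [-0.02  0.65 -0.03  0.89 -0.    0.05]
go [0.2, 1.5, 68.3] [0.02, -0.17, -0.14] rows 1.6
```

View pics/w11.png

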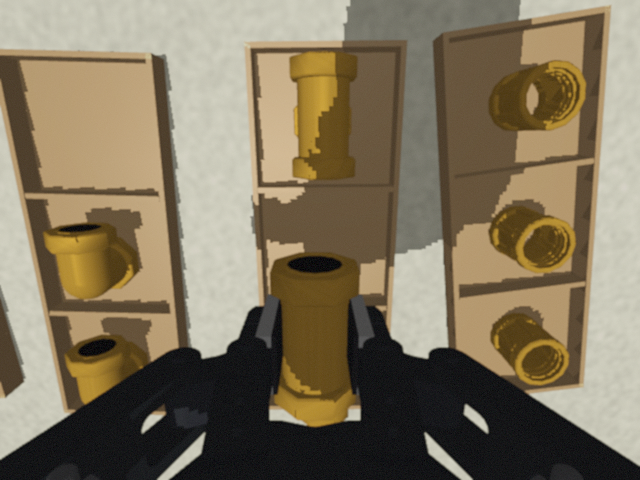

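View pics/s11c.png

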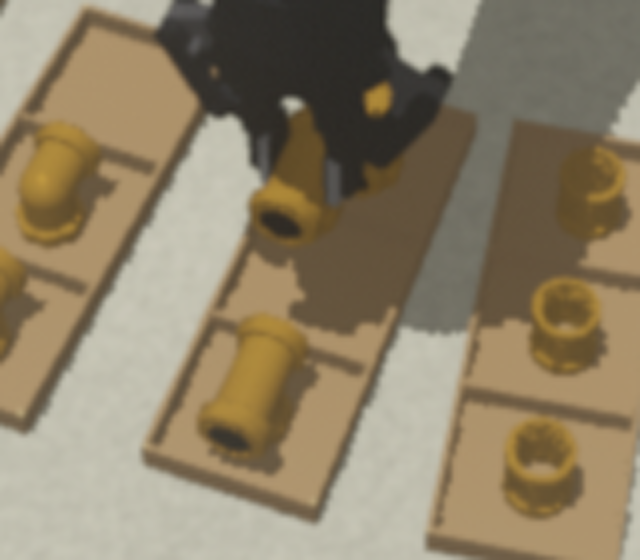

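```bash
python3 - <<'E'
from h import *
c=load('w11')
a,b=[onz(c,*p,.018) for p in((246,43),(406,41))]
m=(a+b)/2;d=(b-a)[:2];u=np.array([d[1],-d[0]])/np.hypot(*d);print(a,b,'ctr',m[:2]+.117*u,np.arctan2(u[1],u[0]),np.hypot(*d))
for q in ((258,186),(394,188)): print('div near-rim',onz(c,*q,.018))
for q,z in (((323,54),.0485),((323,177),.0485)): print('tee',onz(c,*q,z))
s=bot.read_state();Rc=R.from_quat(s['eef_rot'])
# held tee: near mouth band top edge, z = tool + (.0455-.0155)
for q in ((316,256),(316,304)): print('held',Rc.inv().apply(onz(c,*q,s['tool_pos'][2]+.030)-s['tool_pos'])*1000)
go([0.6635,0.0667,0.02],np.pi-.057)
E
```

```text
[0.54688129 0.0319635  0.018     ] [0.5513439  0.11612834 0.018     ] ctr [0.66594848 0.06785102] -0.05297264386507466 0.08428307230329832
div near-rim [0.62203362 0.03021238 0.018     ]
div near-rim [0.62823864 0.10969385 0.018     ]
tee [0.56045573 0.07126771 0.0485    ]
tee [0.61590564 0.06810687 0.0485    ]
held [ 29.65821094  -3.56446719 -29.91167221]
held [ 12.14460786  -3.61525571 -29.96462112]
go [0.2, 1.5, 68.3] [0.02, -0.17, -0.14] rows 1.6
```

>>> jog_arm --motion '[[0.2,[-1.2,2.4,15],[0,0,0]],[0.2,[-1.2,2.4,32],[0,0,0]],[0.2,[-1.2,2.4,47],[0,0,0]],[0.2,[-1.2,2.4,57],[0,0,0]],[0.2,[-1.2,2.4,63],[0,0,0]],[0.2,[-1.2,2.4,66],[0,0,0]],[0.2,[-1.2,2.4,66],[0,0,0]],[0.2,[-1.2,2.4,66],[0,0,0]]]'

```text
clock: 13.37
tool_pos: [0.6652, 0.0692, 0.024]
eef_rot: [0.028, 1.0, 0.0, -0.0]
ft_force: [0.1, -0.3, -1.8]
grip_width: 0.0247
```

```bash
python3 - <<'E'
from h import *
where()
E
```

```text
t 13.3667 p [0.6652 0.0692 0.024 ] yaw 3.0851 z [-0.001  0.    -1.   ] w 0.0247 F [ 0.1 -0.3 -1.8] j [-0.01  0.72 -0.09  0.76  0.    0.05]
```

>>> jog_arm --motion '[[0.2,[0,-1,2],[0,0,0]],[0.2,[0,-1,3.5],[0,0,0]],[0.2,[0,-1,4.5],[0,0,0]],[0.2,[0,-1,5],[0,0,0]],[0.2,[0,-1,5],[0,0,0]]]'

```text
clock: 13.78
tool_pos: [0.6649, 0.0678, 0.0186]
eef_rot: [0.028, 1.0, -0.0, -0.001]
ft_force: [0.9, 0.1, -0.7]
grip_width: 0.0254
```

```bash
python3 - <<'E'
from h import *
where()
E
```

```text
t 13.7833 p [0.6649 0.0678 0.0186] yaw 3.0846 z [-0.001 -0.    -1.   ] w 0.0254 F [ 0.9  0.1 -0.7] j [-0.01  0.73 -0.09  0.75 -0.    0.05]
```

>>> jog_arm --motion '[[0.2,[0,0,0.6],[0,0,0]],[0.2,[0,0,1.2],[0,0,0]],[0.2,[0,0,1.2],[0,0,0]]]'

```text
clock: 14.03
tool_pos: [0.665, 0.0678, 0.0185]
eef_rot: [0.028, 1.0, -0.0, -0.001]
ft_force: [-3.6, -0.1, 7.2]
grip_width: 0.0249
```

```bash
python3 - <<'E'
from h import *
where()
E
```

```text
t 14.0333 p [0.665  0.0678 0.0185] yaw 3.0846 z [-0.001 -0.    -1.   ] w 0.0249 F [-3.6 -0.1  7.2] j [-0.01  0.73 -0.09  0.75 -0.    0.05]
```

Contact at 7 N, so I'll release and rise.

>>> jog_arm --motion '[[0.48,[0,0,0],[0,0,0]],[0.48,[0,0,0],[0,0,0]],[0.48,[0,0,0],[0,0,0]],[0.48,[0,0,0],[0,0,0]],[0.48,[0,0,-10],[0,0,0]],[0.48,[0,0,-35],[0,0,0]],[0.48,[0,0,-70],[0,0,0]],[0.48,[0,0,-100],[0,0,0]],[0.48,[0,0,-100],[0,0,0]]]'

```text
clock: 14.78
tool_pos: [0.6695, 0.068, 0.1251]
eef_rot: [0.028, 1.0, 0.0, 0.005]
ft_force: [1.7, -1.5, 0.3]
grip_width: 0.0409
```

```bash
python3 - <<'E'
from h import *
c=snap('wrist','w12')
where()
go([0.4416,-0.085,0.13],np.pi-.042)
E
```

```text
t 14.8333 p [0.6683 0.0679 0.1223] yaw 3.0848 z [ 0.007  0.    -1.   ] w 0.0414 F [ 0.5  0.1 -1.1] j [-0.01  0.62  0.01  0.95  0.    0.05]
go [217.6, -165.6, -9.2] [0.02, 0.39, -0.85] rows 6.6
```

View pics/w12.png

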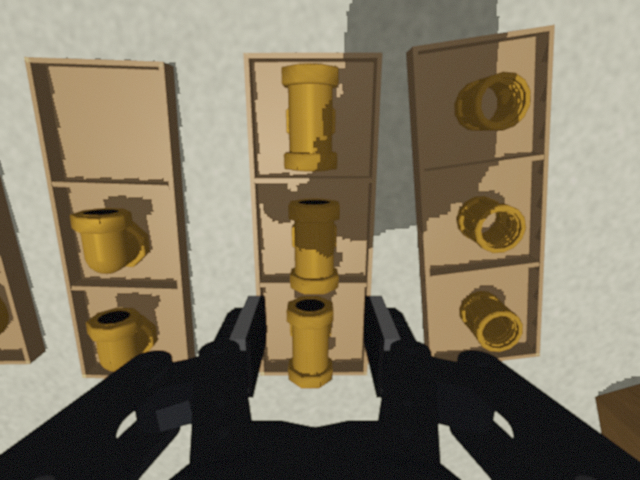

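The tee stands in line with its neighbours at (313,245). The large socket is next.

>>> jog_arm --motion '[[0.9,[218,-165,-9],[0,0.4,-0.9]],[0.9,[218,-165,-9],[0,0.4,-0.9]],[0.9,[218,-165,-9],[0,0.4,-0.9]],[0.9,[218,-165,-9],[0,0.4,-0.9]],[0.9,[218,-165,-9],[0,0.4,-0.9]],[0.9,[218,-165,-9],[0,0.4,-0.9]],[0.9,[218,-165,-9],[0,0.4,-0.9]],[0.9,[218,-165,-9],[0,0.4,-0.9]],[0.9,[218,-165,-9],[0,0.4,-0.9]],[0.9,[218,-165,-9],[0,0.4,-0.9]]]'

```text
clock: 15.67
tool_pos: [0.4386, -0.0845, 0.1267]
eef_rot: [0.021, 1.0, 0.0, -0.004]
ft_force: [0.6, -0.5, 0.5]
grip_width: 0.077
```

```bash
python3 - <<'E'
from h import *
c=snap('wrist','w13')
where()
go([0.4416,-0.085,0.016],np.pi-.042)
print(proj(c,[.4416,-.085,.052]))
E
```

```text
t 15.7167 p [ 0.4389 -0.0843  0.1266] yaw 3.101 z [-0.008  0.    -1.   ] w 0.077 F [-0.3  0.2 -0. ] j [-0.35  0.25 -0.59  0.74 -0.   -0.31]
go [-3.6, -0.6, 110.6] [0.0, -0.46, 0.08] rows 2.7
(np.float64(313.7224832593146), np.float64(262.01356334453095))
```

View pics/w13.png

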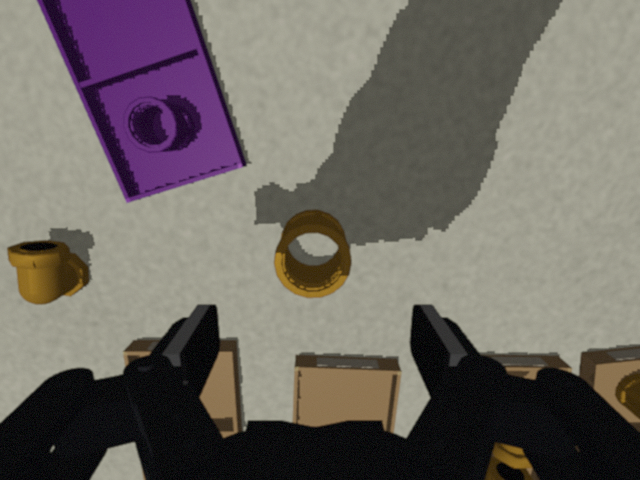

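The large socket (313,255) is centred. The purple tray's nearest corner (245,165) is clear of the fingers.

>>> jog_arm --motion '[[0.9,[-3,-0.6,25],[0,-0.4,0]],[0.9,[-3.6,-0.6,55],[0,-0.4,0]],[0.9,[-3.6,-0.6,82],[0,-0.4,0]],[0.9,[-3.6,-0.6,102],[0,-0.4,0]],[0.9,[-3.6,-0.6,111],[0,-0.4,0]],[0.9,[-3.6,-0.6,111],[0,-0.4,0]],[0.4,[-3.6,-0.6,111],[0,-0.4,0]],[0.4,[-3.6,-0.6,111],[0,-0.4,0]],[0.4,[-3.6,-0.6,111],[0,-0.4,0]],[0.4,[-3.6,-0.6,111],[0,-0.4,0]],[0.4,[-3.6,-0.6,111],[0,-0.4,0]]]'

```text
clock: 16.63
tool_pos: [0.442, -0.0856, 0.0169]
eef_rot: [0.02, 1.0, -0.0, 0.001]
ft_force: [-0.8, 1.1, 6.7]
grip_width: 0.0482
```

```bash
python3 - <<'E'
from h import *
where();s=snap('scene','s14')
a=cv2.resize(s['pixels'][170:290,210:370],None,fx=5,fy=5,interpolation=cv2.INTER_CUBIC);cv2.imwrite('pics/s14c.png',a[:,:,::-1])
go([0.5618,-0.1966,0.095],np.pi-.042)
E
```

```text
t 16.6333 p [ 0.442  -0.0856  0.0169] yaw 3.1006 z [ 0.001 -0.001 -1.   ] w 0.0482 F [-0.8  1.1  6.7] j [-0.36  0.42 -0.71  0.44 -0.   -0.31]
go [-124.4, -106.1, -77.8] [-0.05, 0.07, 0.06] rows 4.3
```

View pics/s14c.png

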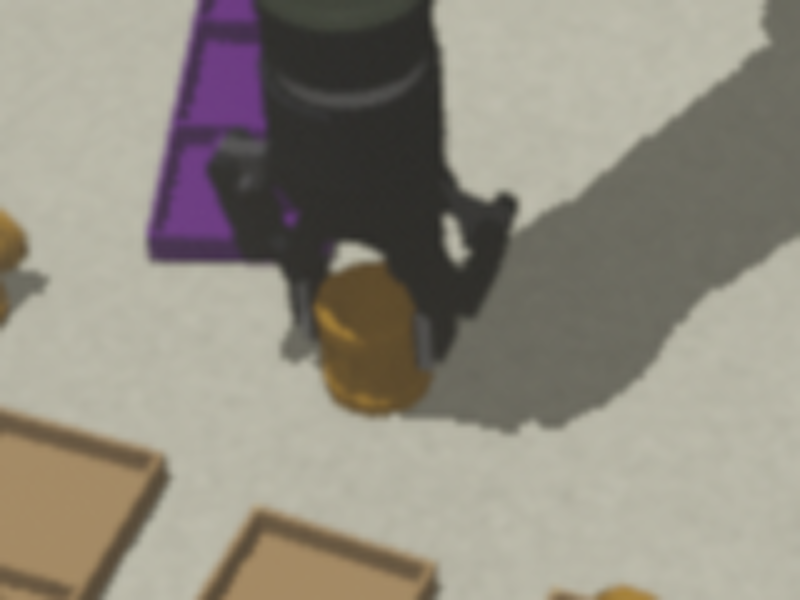

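The large socket is gripped at about mid-height (48 mm). Carrying it to its cell.

>>> jog_arm --motion '[[0.4,[0,0,-15],[0,0,0]],[0.4,[0,0,-45],[0,0,0]],[0.4,[0,0,-78],[0,0,0]],[0.4,[-124,-106,-78],[0,0,0]],[0.4,[-124,-106,-78],[0,0,0]],[0.4,[-124,-106,-78],[0,0,0]],[0.4,[-124,-106,-78],[0,0,0]],[0.4,[-124,-106,-78],[0,0,0]],[0.4,[-124,-106,-78],[0,0,0]],[0.4,[-124,-106,-78],[0,0,0]],[0.4,[-124,-106,-78],[0,0,0]]]'

```text
clock: 17.6
tool_pos: [0.5587, -0.195, 0.0929]
eef_rot: [0.02, 1.0, 0.001, -0.002]
ft_force: [0.3, 0.7, -3.1]
grip_width: 0.048
```

```bash
python3 - <<'E'
from h import *
c=snap('wrist','w15');where();s=snap('scene','s15')
a=cv2.resize(s['pixels'][220:360,140:300],None,fx=4,fy=4,interpolation=cv2.INTER_CUBIC);cv2.imwrite('pics/s15c.png',a[:,:,::-1])
go([0.5618,-0.1966,0.024],np.pi-.042)
E
```

```text
t 17.65 p [ 0.5589 -0.195   0.0932] yaw 3.1011 z [-0.003  0.001 -1.   ] w 0.0481 F [-0.   0.3 -2.4] j [-0.46  0.52 -0.26  0.8  -0.   -0.42]
go [-2.9, -1.5, 69.3] [0.03, -0.16, 0.09] rows 1.7
```

View pics/w15.png

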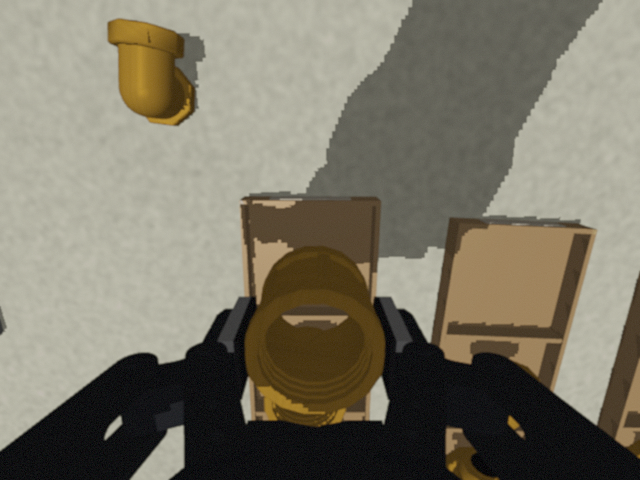

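View pics/s15c.png

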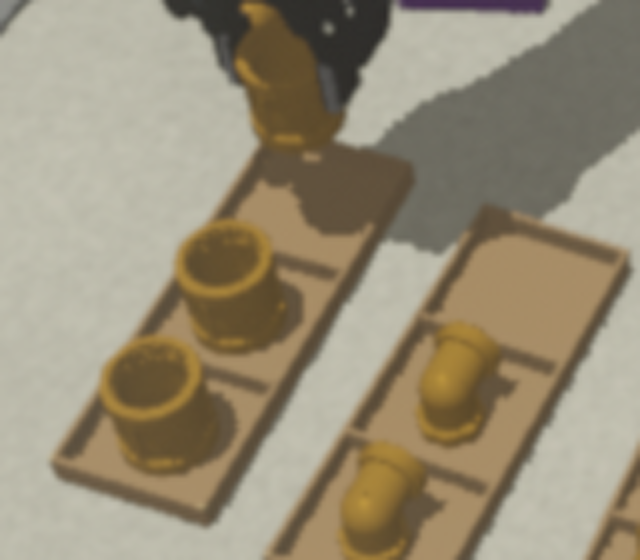

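```bash
python3 - <<'E'
from h import *
c=load('w15')
for n,(p,q) in {'large':((241,200),(380,200)),'elbow':((449,219),(596,229))}.items():
  a,b=[onz(c,*x,.018) for x in(p,q)]
  m=(a+b)/2;d=(b-a)[:2];u=np.array([d[1],-d[0]])/np.hypot(*d);print(n,a,b,'cell',m[:2]+.040*u,np.arctan2(u[1],u[0]),np.hypot(*d))
def seg(c,a,b,z):
    p,q=onz(c,*a,z),onz(c,*b,z); d=q-p; print(' mid',((p+q)/2).round(4),'len',np.linalg.norm(d).round(4),'yaw',np.arctan2(-d[0],d[1]).round(3))
seg(c,(110,19),(184,35),.0455);seg(c,(109,41),(183,58),.04)
b=cv2.resize(c['pixels'][5:135,95:215],None,fx=5,fy=4.5,interpolation=cv2.INTER_CUBIC);cv2.imwrite('pics/w15e.png',b[:,:,::-1])
E
```

```text
large [ 0.52086447 -0.23765505  0.018     ] [ 0.52429364 -0.1538431   0.018     ] cell [ 0.56254562 -0.19738431] -0.040892260745589146 0.08388206353227859
elbow [ 0.53774158 -0.11149349  0.018     ] [ 0.54778379 -0.02035229  0.018     ] cell [ 0.58252207 -0.0703037 ] -0.10974026202726361 0.0916927710849069
 mid [ 0.4339 -0.2679  0.0455] len 0.0343 yaw -0.235
 mid [ 0.4421 -0.2721  0.04  ] len 0.0359 yaw -0.25
```

View pics/w15e.png

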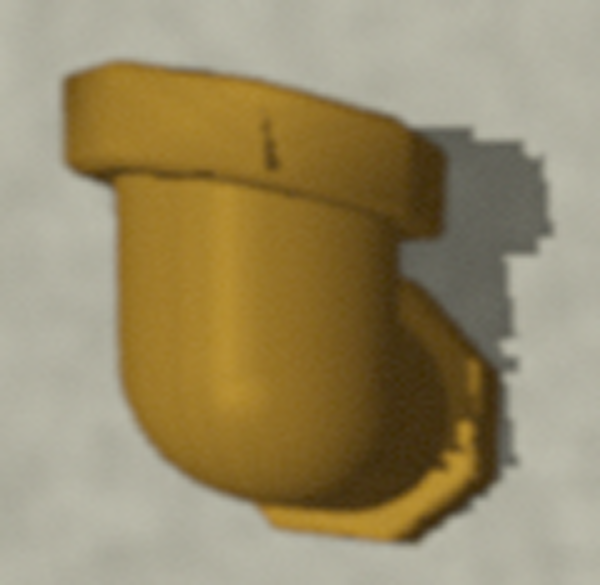

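>>> jog_arm --motion '[[0.4,[-3.3,-1.9,15],[0,0,0]],[0.4,[-3.3,-1.9,33],[0,0,0]],[0.4,[-3.3,-1.9,49],[0,0,0]],[0.4,[-3.3,-1.9,60],[0,0,0]],[0.4,[-3.3,-1.9,66],[0,0,0]],[0.4,[-3.3,-1.9,69],[0,0,0]],[0.4,[-3.3,-1.9,69],[0,0,0]],[0.4,[-3.3,-1.9,69],[0,0,0]]]'

```text
clock: 18.37
tool_pos: [0.5638, -0.1983, 0.025]
eef_rot: [0.021, 1.0, -0.0, -0.0]
ft_force: [-0.0, 0.6, -2.6]
grip_width: 0.0482
```

```bash
python3 - <<'E'
from h import *
where()
E
```

```text
t 18.3667 p [ 0.5638 -0.1983  0.025 ] yaw 3.1006 z [-0.001 -0.    -1.   ] w 0.0482 F [-0.   0.6 -2.6] j [-0.46  0.61 -0.3   0.66 -0.   -0.42]
```

>>> jog_arm --motion '[[0.4,[1,1,2],[0,0,0]],[0.4,[1,1,3.5],[0,0,0]],[0.4,[1,1,4.5],[0,0,0]],[0.4,[1,1,5.2],[0,0,0]],[0.4,[1,1,5.2],[0,0,0]]]'

```text
clock: 18.78
tool_pos: [0.5626, -0.1972, 0.02]
eef_rot: [0.021, 1.0, -0.0, -0.001]
ft_force: [-2.9, 1.4, 4.2]
grip_width: 0.0482
```

```bash
python3 - <<'E'
from h import *
where();s=snap('scene','s16')
a=cv2.resize(s['pixels'][220:340,140:300],None,fx=5,fy=5,interpolation=cv2.INTER_CUBIC);cv2.imwrite('pics/s16c.png',a[:,:,::-1])
E
```

```text
t 18.7833 p [ 0.5626 -0.1972  0.02  ] yaw 3.1004 z [-0.001 -0.    -1.   ] w 0.0482 F [-2.9  1.4  4.2] j [-0.46  0.62 -0.31  0.64 -0.   -0.42]
```

View pics/s16c.png

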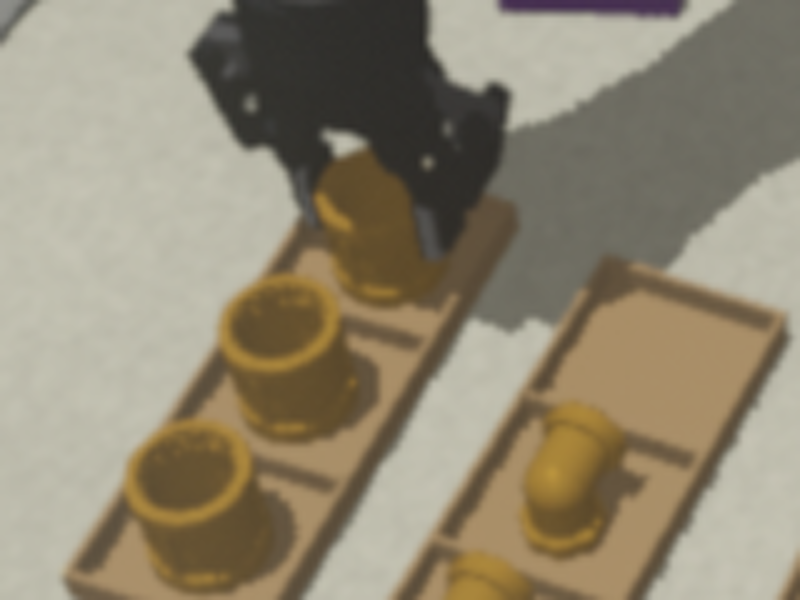

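Contact at 4 N, with the tips above the carton walls. Releasing and rising.

>>> jog_arm --motion '[[0.68,[0,0,0],[0,0,0]],[0.68,[0,0,0],[0,0,0]],[0.68,[0,0,0],[0,0,0]],[0.68,[0,0,-5],[0,0,0]],[0.68,[0,0,-20],[0,0,0]],[0.68,[0,0,-50],[0,0,0]],[0.68,[0,0,-85],[0,0,0]],[0.68,[0,0,-100],[0,0,0]],[0.68,[0,0,-100],[0,0,0]]]'

```text
clock: 19.58
tool_pos: [0.5656, -0.1986, 0.124]
eef_rot: [0.021, 1.0, -0.002, 0.003]
ft_force: [1.1, 0.3, -0.3]
grip_width: 0.0581
```

```bash
python3 - <<'E'
from h import *
c=snap('wrist','w17')
where()
go([0.4551,-0.2735,0.12],np.pi-.20)
E
```

```text
t 19.6333 p [ 0.5643 -0.198   0.1216] yaw 3.1005 z [ 0.003 -0.002 -1.   ] w 0.0577 F [ 0.9  1.7 -0.8] j [-0.46  0.5  -0.22  0.85 -0.   -0.42]
go [106.0, -79.9, 1.5] [-0.1, 0.17, 9.1] rows 3.2
```

View pics/w17.png

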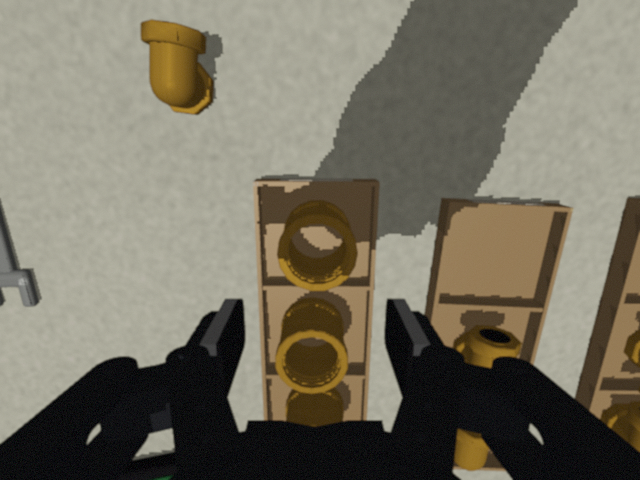

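The large socket stands in its cell at (317,245). Moving above the elbow.

>>> jog_arm --motion '[[0.65,[106,-80,1],[0,0,9]],[0.65,[106,-80,1],[0,0,9]],[0.65,[106,-80,1],[0,0,9]],[0.65,[106,-80,1],[0,0,9]],[0.65,[106,-80,1],[0,0,9]],[0.65,[106,-80,1],[0,0,9]],[0.65,[106,-80,1],[0,0,9]],[0.65,[106,-80,1],[0,0,9]]]'

```text
clock: 20.3
tool_pos: [0.4544, -0.272, 0.118]
eef_rot: [0.098, 0.995, 0.0, -0.001]
ft_force: [-0.2, -0.2, 0.3]
grip_width: 0.0556
```

```bash
python3 - <<'E'
from h import *
c=snap('wrist','w18')
s=where()
b=cv2.resize(c['pixels'][170:350,220:410],None,fx=4,fy=3.2,interpolation=cv2.INTER_CUBIC);cv2.imwrite('pics/w18c.png',b[:,:,::-1])
go([0.4551,-0.2735,0.013],np.pi-.20)
E
```

```text
t 20.35 p [ 0.4544 -0.2719  0.118 ] yaw 2.9453 z [-0.002  0.    -1.   ] w 0.0556 F [-0.  -0.3 -0.3] j [-0.68  0.39 -0.4   0.78 -0.   -0.48]
go [-1.2, -1.4, 105.0] [-0.0, -0.1, 0.21] rows 2.5
```

View pics/w18.png

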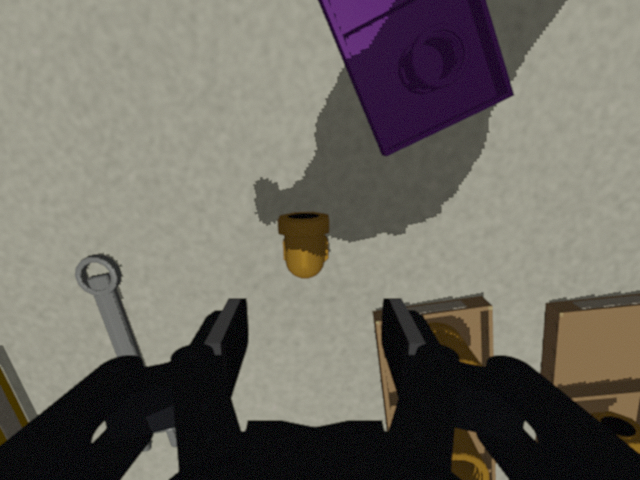

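View pics/w18c.png

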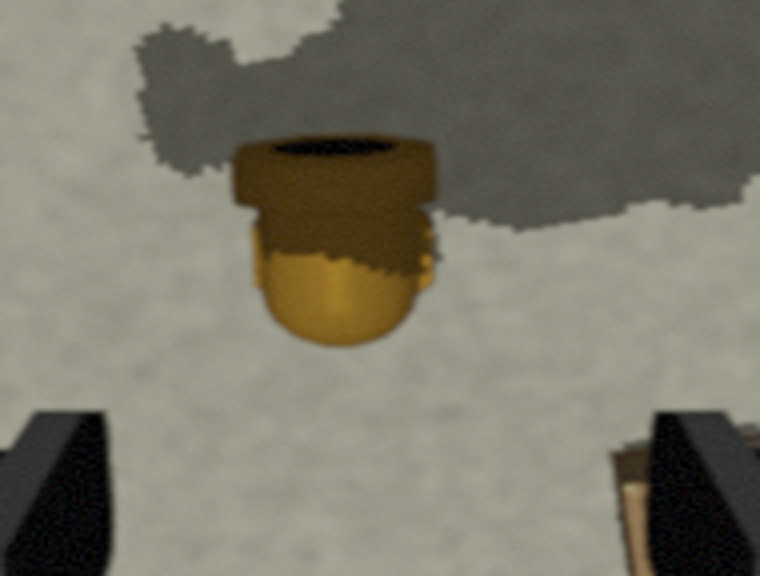

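```bash
python3 - <<'E'
from h import *
c=load('w18');s=bot.read_state();Rc=R.from_quat(s['eef_rot'])
for q,z in (((303.5,234),.0455),((304.5,278),.036),((304.5,278),.029)): print(q,z,(Rc.inv().apply(onz(c,*q,z)-s['tool_pos'])*1000).round(1))
a,b=onz(c,279,232,.045),onz(c,329,232,.045);print(np.arctan2(-(b-a)[0],(b-a)[1]))
print(s['tool_pos'])
E
```

```text
(303.5, 234) 0.0455 [15.2 -6.7 72.5]
(304.5, 278) 0.036 [-17.4  -6.6  82. ]
(304.5, 278) 0.029 [-20.1  -6.8  89. ]
-0.1963788689821637
[ 0.45435269 -0.27191833  0.11801071]
```

>>> jog_arm --motion '[[0.65,[0.5,-6.7,25],[0,0,0]],[0.65,[0.5,-6.7,55],[0,0,0]],[0.65,[0.5,-6.7,80],[0,0,0]],[0.65,[0.5,-6.7,98],[0,0,0]],[0.65,[0.5,-6.7,105],[0,0,0]],[0.65,[0.5,-6.7,105],[0,0,0]],[0.65,[0.5,-6.7,105],[0,0,0]],[0.2,[0.5,-6.7,105],[0,0,0]],[0.2,[0.5,-6.7,105],[0,0,0]],[0.2,[0.5,-6.7,105],[0,0,0]],[0.2,[0.5,-6.7,105],[0,0,0]],[0.2,[0.5,-6.7,105],[0,0,0]]]'

```text
clock: 21.35
tool_pos: [0.4525, -0.2798, 0.0149]
eef_rot: [0.099, 0.995, -0.001, 0.0]
ft_force: [-0.1, 0.8, 6.2]
grip_width: 0.0253
```

```bash
python3 - <<'E'
from h import *
where();s=snap('scene','s19');c=snap('wrist','w19')
a=cv2.resize(s['pixels'][170:270,140:260],None,fx=6,fy=6,interpolation=cv2.INTER_CUBIC);cv2.imwrite('pics/s19c.png',a[:,:,::-1])
go([0.5828,-0.066,0.095],np.pi-.085)
E
```

```text
t 21.35 p [ 0.4525 -0.2798  0.0149] yaw 2.9435 z [ 0.001 -0.001 -1.   ] w 0.0253 F [-0.1  0.8  6.2] j [-0.69  0.53 -0.5   0.54 -0.   -0.49]
go [-85.7, 235.2, -80.3] [-0.07, 0.06, -6.48] rows 6.3
```

View pics/s19c.png

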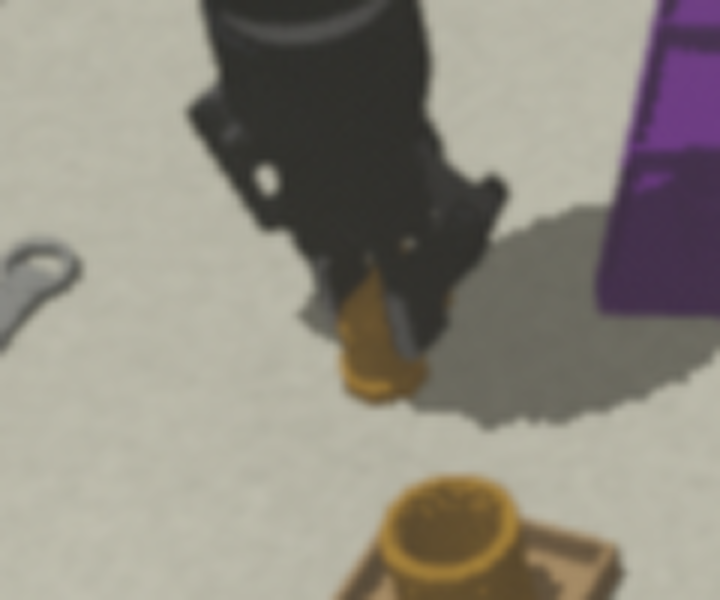

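View pics/w19.png

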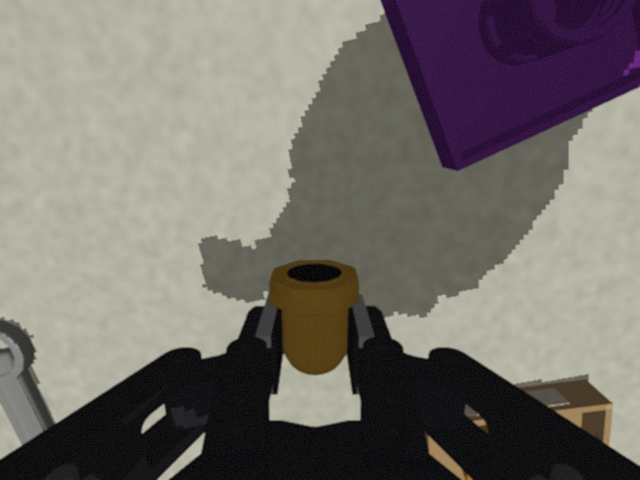

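The elbow is held squarely (25 mm). Lifting and carrying it to its cell.

>>> jog_arm --motion '[[0.2,[0,0,-15],[0,0,0]],[0.2,[0,0,-45],[0,0,0]],[0.2,[0,0,-80],[0,0,0]],[0.2,[-86,235,-80],[0,0,-6.5]],[0.2,[-86,235,-80],[0,0,-6.5]],[0.2,[-86,235,-80],[0,0,-6.5]],[0.2,[-86,235,-80],[0,0,-6.5]],[0.2,[-86,235,-80],[0,0,-6.5]],[0.2,[-86,235,-80],[0,0,-6.5]],[0.2,[-86,235,-80],[0,0,-6.5]],[0.2,[-86,235,-80],[0,0,-6.5]],[0.2,[-86,235,-80],[0,0,-6.5]]]'

```text
clock: 22.45
tool_pos: [0.5817, -0.0657, 0.0932]
eef_rot: [0.042, 0.999, -0.0, -0.001]
ft_force: [-0.0, -0.3, -1.6]
grip_width: 0.0252
```

```bash
python3 - <<'E'
from h import *
c=snap('wrist','w20');s=where();sc=snap('scene','s20')
b=cv2.resize(c['pixels'][150:420,200:430],None,fx=3.4,fy=2.2,interpolation=cv2.INTER_CUBIC);cv2.imwrite('pics/w20c.png',b[:,:,::-1])
a=cv2.resize(sc['pixels'][230:370,200:360],None,fx=4,fy=4,interpolation=cv2.INTER_CUBIC);cv2.imwrite('pics/s20c.png',a[:,:,::-1])
E
```

```text
t 22.5 p [ 0.5814 -0.0664  0.0931] yaw 3.056 z [-0.002 -0.    -1.   ] w 0.025 F [ 0.3 -0.4 -0.7] j [-0.24  0.51 -0.28  0.79 -0.   -0.15]
```

View pics/w20.png

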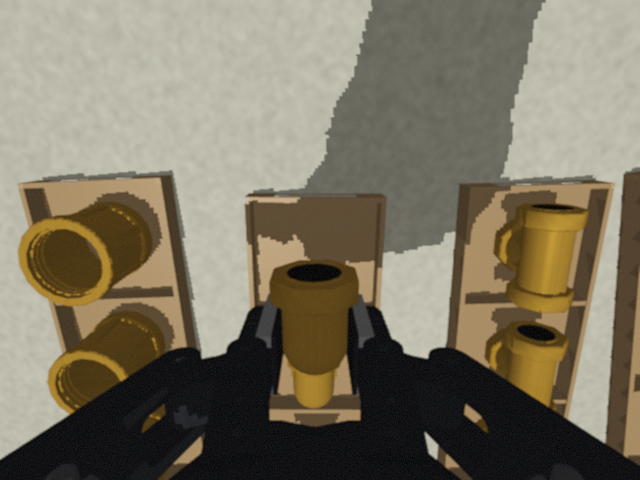

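View pics/s20c.png

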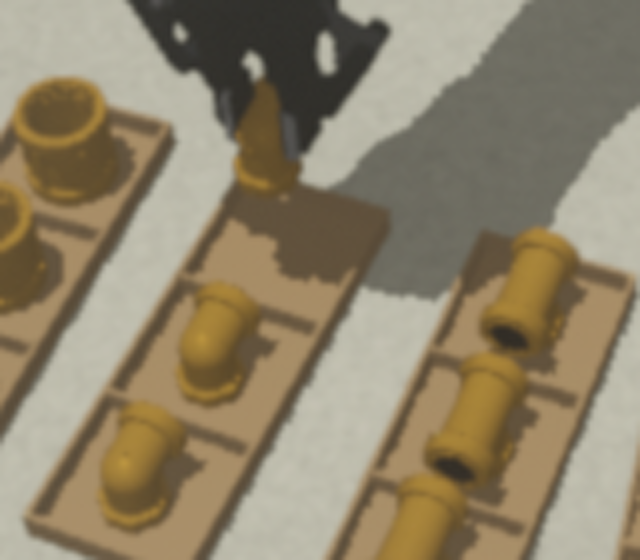

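```bash
python3 - <<'E'
from h import *
c=load('w20');s=where();Rc=R.from_quat(s['eef_rot'])
for p,q in (((246,197),(385,196)),):
  a,b=[onz(c,*x,.018) for x in(p,q)]
  m=(a+b)/2;d=(b-a)[:2];u=np.array([d[1],-d[0]])/np.hypot(*d);print(a,b,'cell',m[:2]+.040*u,np.arctan2(u[1],u[0]),np.hypot(*d))
print('held',(Rc.inv().apply(onz(c,314,263,.0931+.0306)-s['tool_pos'])*1000).round(1),'band in',(Rc.inv().apply(onz(c,314,307,.0931+.0306)-s['tool_pos'])*1000).round(1))
c=load('w19');print('held19',onz(c,314,262,.0455)-np.array([.4525,-.2798,.0149]))
go([0.584,-0.0655,0.024],np.pi-.083)
E
```

```text
t 22.55 p [ 0.5813 -0.0669  0.0931] yaw 3.0551 z [-0.002 -0.    -1.   ] w 0.0249 F [-0.6  0.2 -0.6] j [-0.24  0.51 -0.28  0.79 -0.   -0.15]
[ 0.54061201 -0.10361679  0.018     ] [ 0.54703242 -0.02014549  0.018     ] cell [ 0.58370441 -0.06494878] -0.07676644789408513 0.0837178563447802
held [ 32.2   1.  -30.5] band in [ 16.2   1.1 -30.5]
held19 [-0.03223282  0.00636702  0.0306    ]
go [-2.7, 1.6, 69.1] [-0.02, -0.13, -0.2] rows 1.7
```

>>> jog_arm --motion '[[0.2,[-2.7,1.6,15],[0,0,0]],[0.2,[-2.7,1.6,33],[0,0,0]],[0.2,[-2.7,1.6,49],[0,0,0]],[0.2,[-2.7,1.6,60],[0,0,0]],[0.2,[-2.7,1.6,67],[0,0,0]],[0.2,[-2.7,1.6,70],[0,0,0]],[0.2,[-2.7,1.6,70],[0,0,0]],[0.2,[-2.7,1.6,70],[0,0,0]]]'

```text
clock: 23.22
tool_pos: [0.5852, -0.0647, 0.0236]
eef_rot: [0.043, 0.999, -0.0, -0.001]
ft_force: [-0.7, 0.5, -1.2]
grip_width: 0.0252
```

```bash
python3 - <<'E'
from h import *
where()
go([0.5848,-0.0646,0.0175],np.pi-.08)
E
```

```text
t 23.2167 p [ 0.5852 -0.0647  0.0236] yaw 3.0563 z [-0.001 -0.    -1.   ] w 0.0252 F [-0.7  0.5 -1.2] j [-0.24  0.6  -0.33  0.64 -0.   -0.15]
go [0.4, 0.1, 6.1] [-0.01, -0.06, -0.3] rows 0.1
```

>>> jog_arm --motion '[[0.2,[0,0,2],[0,0,0]],[0.2,[0,0,3.5],[0,0,0]],[0.2,[0,0,4.7],[0,0,0]],[0.2,[0,0,5.6],[0,0,0]],[0.2,[0,0,6.2],[0,0,0]],[0.2,[0,0,6.2],[0,0,0]]]'

```text
clock: 23.72
tool_pos: [0.585, -0.0643, 0.0179]
eef_rot: [0.042, 0.999, -0.0, -0.001]
ft_force: [-3.1, -0.0, 6.5]
grip_width: 0.0251
```

```bash
python3 - <<'E'
from h import *
where()
E
```

```text
t 23.7167 p [ 0.585  -0.0643  0.0179] yaw 3.057 z [-0.001 -0.    -1.   ] w 0.0251 F [-3.1 -0.   6.5] j [-0.23  0.61 -0.33  0.63 -0.   -0.15]
```

Contact at 6.5 N. Releasing and retreating.

>>> jog_arm --motion '[[0.48,[0,0,0],[0,0,0]],[0.48,[0,0,0],[0,0,0]],[0.48,[0,0,0],[0,0,0]],[0.48,[0,0,0],[0,0,0]],[0.48,[0,0,-10],[0,0,0]],[0.48,[0,0,-35],[0,0,0]],[0.48,[0,0,-70],[0,0,0]],[0.48,[0,0,-110],[0,0,0]],[0.48,[0,0,-150],[0,0,0]],[0.48,[0,0,-190],[0,0,0]],[0.48,[0,0,-200],[0,0,0]],[0.48,[0,0,-200],[0,0,0]]]'

```text
clock: 24.72
tool_pos: [0.5878, -0.0649, 0.222]
eef_rot: [0.042, 0.999, -0.001, 0.003]
ft_force: [0.7, -1.0, -0.2]
grip_width: 0.0409
```

```bash
python3 - <<'E'
from h import *
c=snap('wrist','w22');where();s=snap('scene','s22');t=snap('top','t22')
a=cv2.resize(s['pixels'][190:420,140:440],None,fx=2.6,fy=2.6,interpolation=cv2.INTER_CUBIC);cv2.imwrite('pics/s22c.png',a[:,:,::-1])
E
```

```text
t 24.7667 p [ 0.5863 -0.0646  0.2191] yaw 3.0568 z [ 0.002 -0.001 -1.   ] w 0.0409 F [ 1.  -0.6 -1.1] j [-0.23  0.4  -0.1   1.06 -0.   -0.15]
```

View pics/w22.png

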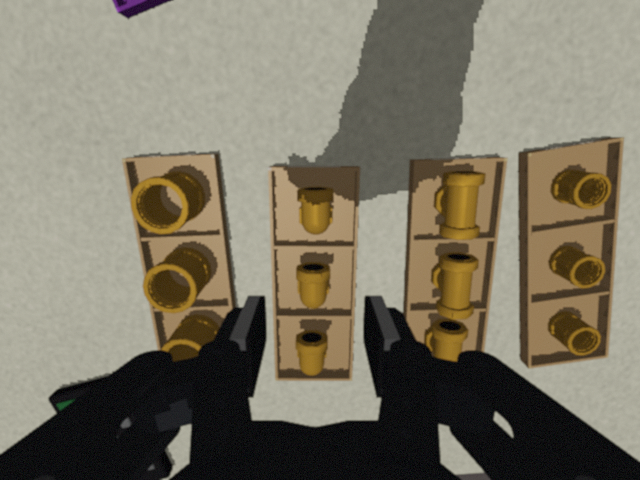

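View pics/s22c.png

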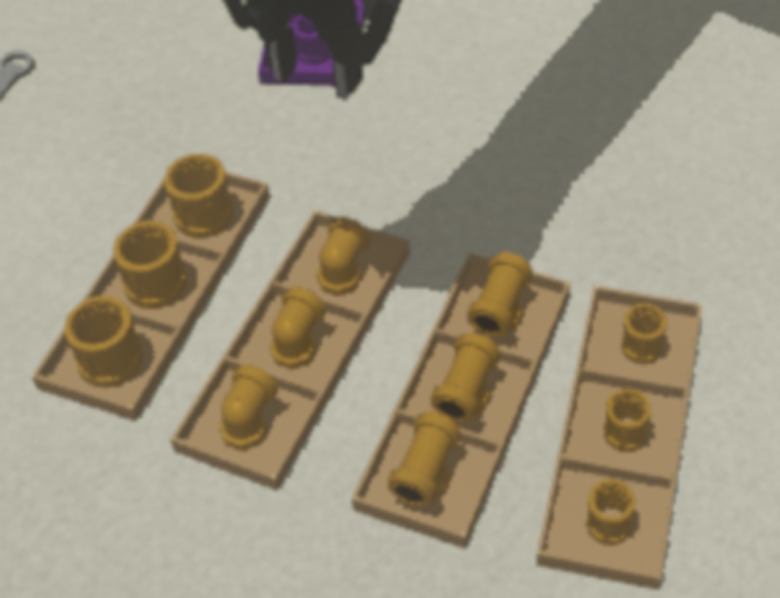

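All four fittings stand upright in their cells, in line with their neighbours. I'll check quickly that the tape and wrench haven't moved, then hand in.

```bash
python3 - <<'E'
from h import *
a=load('scene0')['pixels'].astype(int);b=load('s22')['pixels'].astype(int)
d=np.abs(a-b).sum(2)>90
print('tape diff',d[280:320,480:530].sum(),'wrench diff',d[200:275,95:160].sum())
where();print(bot.finish_job())
E
```

```text
tape diff 0 wrench diff 0
t 24.8667 p [ 0.5843 -0.0642  0.2158] yaw 3.0568 z [-0.004  0.001 -1.   ] w 0.0408 F [-0.5 -0.2 -0.4] j [-0.23  0.41 -0.1   1.06 -0.   -0.15]
the job is handed in; nothing more can be done
None
```

All four fittings are back in the empty cells of their matching brown cartons, and the job was handed in at about 24.9 s of the 96 s allowed. I lowered each one until I felt floor contact (2.5 to 7 N) before opening the fingers.

**Last checks:** The final wrist and scene views show all four upright inside their cells, with the tee and elbow turned like their neighbours. The picture areas around the tape and wrench had not changed since the start. The arm was clear, with about 0 N at the wrist.

**What went wrong:** The first grasp of the tee failed. The fingers closed on top of it and pressed with about 32 N. I lifted off, saw it was still standing in place, and gripped it again with the tool 15 to 20 mm lower. By the scene camera, the fingertips reach much less far past the tool point than the stated 19 mm. I used that lower grip for the large socket and elbow too.

**What disagreed:** Some carton-corner heights came out at 0.6 to 12 mm against the true 18 mm because the picked pixels were rough. I therefore refined the cell positions from closer views, and the final estimates agreed to about 2 to 3 mm.

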